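# Hang a spray-can bracket on a slotted upright and load it

### The job

Hang the spray-can bracket on the slotted upright: put its two claws through the two upper slots and press it down until it snaps fully home. Then stand the tall slim spray can upright in the bracket's cup and let go. Do not tip the can over, and leave the other things on the bench where they are.

Things in the scene. Friction and masses are not known exactly. Their poses are not given: they have to be found in the camera images.
- upright: Fixed slotted steel upright on a 150 x 120 x 8 mm foot plate: 225 mm tall, a channel 40 mm wide, 32 deep. Origin: plane of the slotted front face, mid-width, bench level. x points into the upright (the face looks to -x; the bracket hangs out on that side), y across, z up. Foot plate x = -45 to 105 mm. Face 6 mm thick; on its middle line three slots 12 mm wide, 38 mm high, 70 mm apart.
- slot_top (a point): Middle of the lower edge of the top slot, on the front face, 165 mm above the bench; the slot reaches to 203 mm.
- slot_mid (a point): Middle of the lower edge of the middle slot, on the front face, 95 mm above the bench; the slot reaches to 133 mm. The lowest slot (25 to 63 mm) stays empty.
- snap (a point): Front of the sprung roller (10 mm diameter, 18 mm wide, 68 mm above the bench), 3 mm out of the front face. The foot of the bracket snaps down past it over the last 11 mm of its stroke, giving way hardest at the start; its own weight is not enough: push the bracket down with about 12 to 20 N.
- home (a point): Point on the upright's front face, mid-width, 60 mm above the bench. With the bracket fully home, its origin lies here and its axes are parallel to the upright's. To enter the slots, hold the bracket 18 to 28 mm (best 23) above this height, move it along +x until its rear face meets the upright's face, then press straight down until the necks rest on the slots' lower edges.
- bracket: Loose dark steel bracket, about 190 mm long, 125 tall, 0.24 kg, standing on its cup and on the foot of its back plate. Origin: bottom edge of the back plate, on its flat rear face, mid-width. x points the way the claws point, z up; the cup is on the -x side. Back plate x = -14 to 0 mm, 20 mm wide, 125 tall, with two claws (necks at z = 35 to 45 and 105 to 115 mm).
- claw_top (a point): Underside of the upper claw's neck at its tip, mid-thickness (x = 16, z = 105 mm of the bracket). The claw is 7 mm thick in y; a tooth 8.5 mm long in x (x = 7.5 to 16) turns down 18 mm below this point and drops in behind the upright's face.
- claw_low (a point): The same point of the lower claw (x = 16, z = 35 mm of the bracket); same shape.
- bar (a point): Middle of the top edge of the bracket's bar, the place to grasp: a level flat bar 10 mm thick in the bracket's y, 22 mm high (z = 103 to 125 mm of the bracket), along x from the back plate (x = -14) to the cup's strut (x = -93 mm), free on both sides and underneath. This point: x = -55, z = 125 mm of the bracket.
- cup (a point): Centre of the inner floor of the bracket's round cup (x = -130, z = 5 mm of the bracket). The cup is 70 mm wide inside, 76 outside, its rim 50 mm above this floor. A strut 20 mm wide joins it to the bar on the upright's side and stands as tall as the bar, 31 to 37 mm from the cup's axis.
- can: Tall slim white spray can with a black cap, 52 mm diameter, 150 mm tall, about 0.25 kg; the straight body ends 108 mm up, the cap is 40 mm in diameter from 116 to 150 mm. Origin: centre of its underside, z up. It may stand at either of two places, exchanged with the tin.
- tin: Bystander: short wide white tin with a steel lid, 66 mm diameter, 93 mm tall; origin at the centre of its underside.
- wrench: Bystander: steel spanner 180 mm long, lying on the bench.
- screwdriver: Bystander: screwdriver 200 mm long, lying on the bench.
- carton: Bystander: cardboard carton 110 x 80 x 60 mm; origin at the centre of its underside.
- tape: Bystander: roll of tape lying flat, 100 mm outside diameter, 25 mm high.
- jar: Bystander: grey plastic jar with a black lid, 64 mm diameter, 90 mm tall.
There are look-alikes about, which are no part of the job. Leave any green or orange look-alike of the bracket alone.

How it is judged:
By the outcome, as a careful person would: the job done as asked, in the order asked, and still so for the second after the job is handed in, with the robot touching nothing.
It also fails if it takes over 70 s, if anything falls off the work surface, if the arm or the gripper's body presses on something with over 40 N, if the wrist force passes 120 N, or if a joint passes its speed limit or range.

### The arm

A 7-joint arm with a two-finger parallel gripper is mounted at the origin on the work surface. World frame = base frame: x ahead of the robot, y to its left, z up, the work surface at z = 0. Lengths are in m, angles in rad, forces in N, time in s.
With the tool pointing down it reaches from about 0.35 to 0.9 m from the base axis. Payload 8.1 kg.
Tool frame: the origin (TCP) lies midway between the tips of the shut fingers; the grasp point (between the pads) lies 19 mm behind it; z points along the fingers, y is the direction in which the jaws open and shut (so a half turn about z gives the same grasp; the last joint's range is limited). The gripper opens to 92 mm and grips with 3 to 60 N. Pads are 19 mm wide; open, the fingers measure 130 mm over their backs; the gripper's body (75 mm by 190 mm) begins 47 mm behind the grasp point.
Start: joints at [1.102, 0.434, 0.025, 1.573, -0.012, 1.134, -0.075], TCP at [0.224, -0.584, 0.227] pointing down, gripper open.
Joint ranges: [-2.62, 2.62], [-0.44, 2.09], [-1.27, 1.32], [0.08, 2.57], [-1.32, 4.46], [0.12, 2], [-2.74, 2.74]. Speed limits (rad/s): [2.22, 2.22, 3.01, 3.01, 3.14, 3.14, 3.14].

### API

Orientations are given as a unit quaternion [x, y, z, w].
In Python, from station import read_state, snapshot, hand_in gives the robot as it stands. The module is installed in compiled form; this text tells all that it offers.
- The arm moves only by the tool move_arm, never from a script. Its argument "commands" is a list of rows, each a list of 3 entries, a list of its own where there are three numbers: the shift along the tool's x, y, z in mm, then the turn, a rotation vector about the tool's x, y, z in degrees, then the finger opening in mm, from 0 to 91.8. A call has 1 to 20 rows; each row shifts and turns the pose as measured when the row begins, along the tool's axes as they then stand; what a row does not reach is not made up. A row lasts 1/10 s, in which the tool goes at most 50 mm and 8.59 degrees, less where a joint would pass 70% of its speed; a pose out of reach is approached as far as the arm can. A call is refused whole if a number of a shift passes 50 or a number of a turn 8.59, either way. A call with a gripper value outside its range is refused whole. The fingers move at their own pace and stop on an object; "newtons" is the grip in N (left out, the last holds). Time passes only in rows, so rows that do not move let the fingers close. It gives the time, the measured TCP pose, the force and the opening at its end, in the units of the state.
- read_state(): the state, without advancing time (a new reading comes with each control period).
- snapshot(name): name is "side" or "top"; returns a dict with "img" (384x512x3 uint8, blue, green, red), "camera_matrix" (3x3 intrinsics, pixels), "pose" (4x4, takes a point from camera to world coordinates). Camera axes: x right, y down, z forward; pixel columns grow to the right and rows downward; lengths in m; the calibration is good to about 2 mm. A picture is of the moment at which its call begins. There is no depth.
- hand_in(): hands the job in, once; it reports no verdict.
The state is a dict: "clock": time; "q": joint angles; "dq": joint speeds; "joint_torque": joint torques, N m; "eef_pos": TCP position; "orientation": TCP orientation; "ft_force": force on the tool from outside, world axes, zero at the start; "ft_torque": the same for the moment, N m; "opening": finger opening in m.
Only numpy, scipy, OpenCV 4.12 (cv2) and the standard library are available. Lean on these libraries where they do the work, as an engineer would, in place of code of your own. Each camera call takes 0.05 s, during which the arm holds its last target.

## Working session

There is one attempt and no reset: what is moved stays moved. The work goes in short steps, Python scripts to look and compute and a tool call to move; the robot and the scene stay as the last step left them, time stands still between calls to the robot, and variables do not carry over. Pictures are saved under pics/ and viewed, and the job is handed in when it is done.

Besides the shell and the picture viewer there is one more tool, called after "Call:" in YAML: its name, and indented under it one key for each argument. move_arm: Moves the arm, as the interface text tells. Its arguments: {"type":"object","properties":{"commands":{"type":"array"},"newtons":{"type":"number"}},"required":["commands"]}

```bash
mkdir -p pics
cat > h.py <<'E'
import numpy as np, cv2, json
from station import read_state, snapshot
def snap(name,fn=None):
    s=snapshot(name)
    if fn: cv2.imwrite('pics/'+fn+'.png',s['img'])
    return s
def proj(s,P):
    T=np.linalg.inv(s['pose']);P=np.atleast_2d(P)
    c=(T[:3,:3]@P.T).T+T[:3,3];u=(s['camera_matrix']@c.T).T
    return u[:,:2]/u[:,2:]
def ray(s,px,z):
    d=s['pose'][:3,:3]@np.linalg.inv(s['camera_matrix'])@np.array([px[0],px[1],1.]);o=s['pose'][:3,3]
    return o+d*(z-o[2])/d[2]
def crop(s,x0,y0,x1,y1,k,fn):
    cv2.imwrite('pics/'+fn+'.png',cv2.resize(s['img'][y0:y1,x0:x1],None,fx=k,fy=k,interpolation=cv2.INTER_CUBIC))
E
python3 - <<'E'
from h import *
import pickle
d={}
for n in('side','top'):
    s=snap(n,n+'0'); d[n]=s; print(n,s['camera_matrix'].round(1).tolist(),s['pose'].round(3).tolist())
pickle.dump(d,open('s0.pkl','wb'))
st=read_state();print({k:np.round(v,3).tolist() for k,v in st.items()})
E
```

```text
side [[493.7, 0.0, 257.6], [0.0, 493.7, 188.5], [0.0, 0.0, 1.0]] [[-0.765, -0.359, 0.535, -0.397], [-0.643, 0.404, -0.65, 0.999], [0.017, -0.841, -0.54, 0.982], [0.0, 0.0, 0.0, 1.0]]
top [[479.6, 0.0, 250.0], [0.0, 479.6, 184.0], [0.0, 0.0, 1.0]] [[0.021, -0.985, 0.172, 0.199], [-1.0, -0.022, -0.0, -0.02], [0.004, -0.172, -0.985, 1.609], [0.0, 0.0, 0.0, 1.0]]
{'clock': 0.1, 'q': [1.102, 0.435, 0.025, 1.574, -0.012, 1.134, -0.075], 'dq': [-0.0, -0.001, 0.001, -0.002, 0.001, 0.001, -0.001], 'joint_torque': [0.004, -66.912, 0.988, -31.515, -0.061, 0.037, 0.0], 'eef_pos': [0.223, -0.583, 0.226], 'orientation': [0.983, 0.182, -0.0, -0.001], 'ft_force': [-0.108, 0.421, -0.441], 'ft_torque': [-0.019, -0.038, 0.033], 'opening': 0.092}
```

View pics/side0.png

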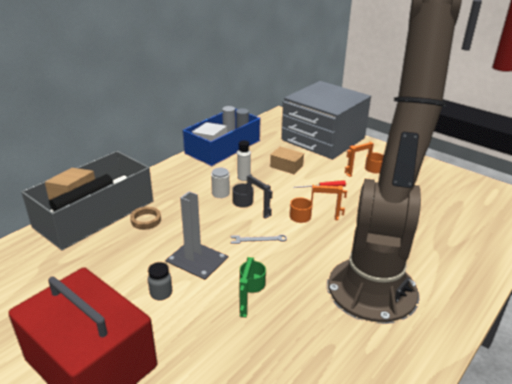

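View pics/top0.png

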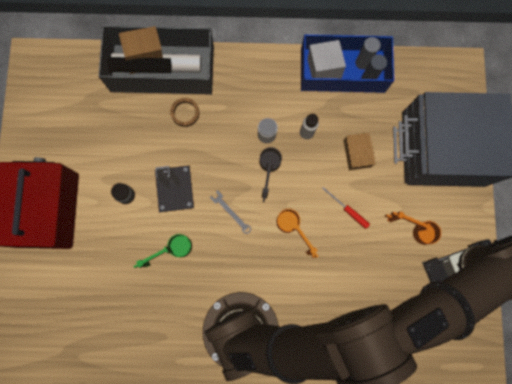

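Run:
```python
from h import *
import pickle
d=pickle.load(open('s0.pkl','rb'))
crop(d['top'],230,100,350,220,5,'t_br'); crop(d['top'],140,150,210,220,8,'t_up')
crop(d['side'],200,130,320,230,6,'s_br'); crop(d['side'],150,180,240,285,6,'s_up')
```

```text
(no output)
```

View pics/t_br.png

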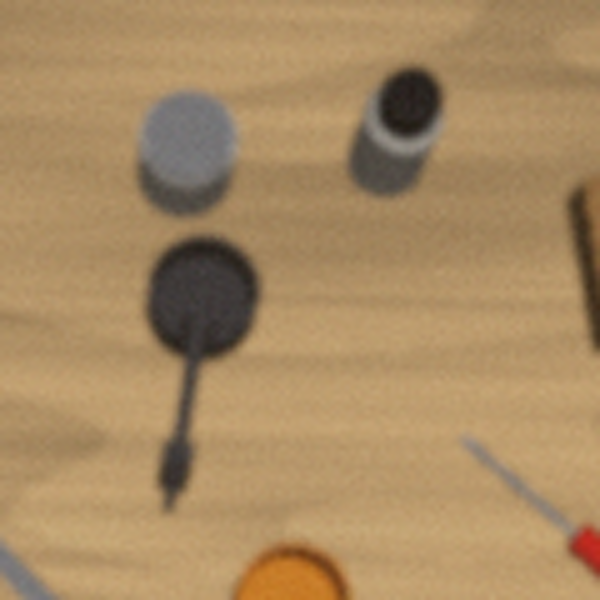

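View pics/t_up.png

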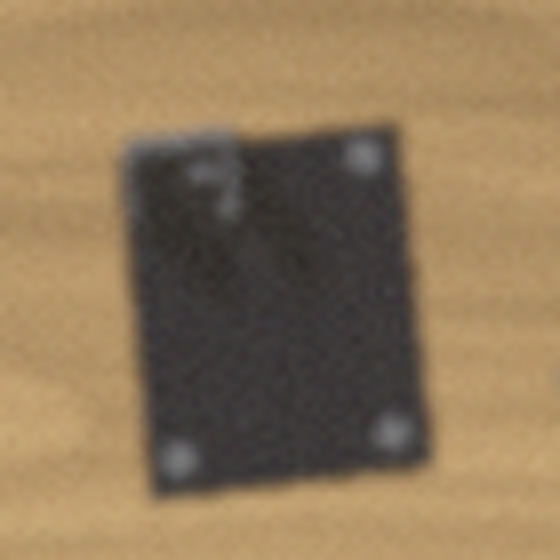

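View pics/s_br.png

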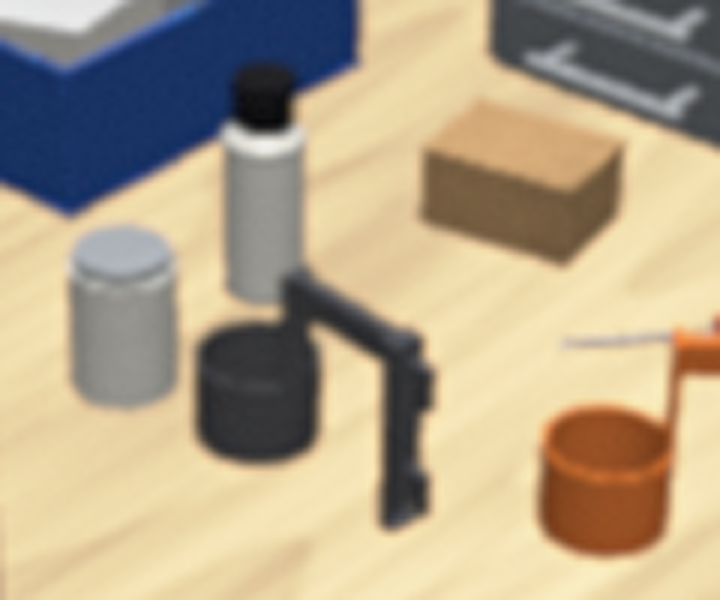

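View pics/s_up.png

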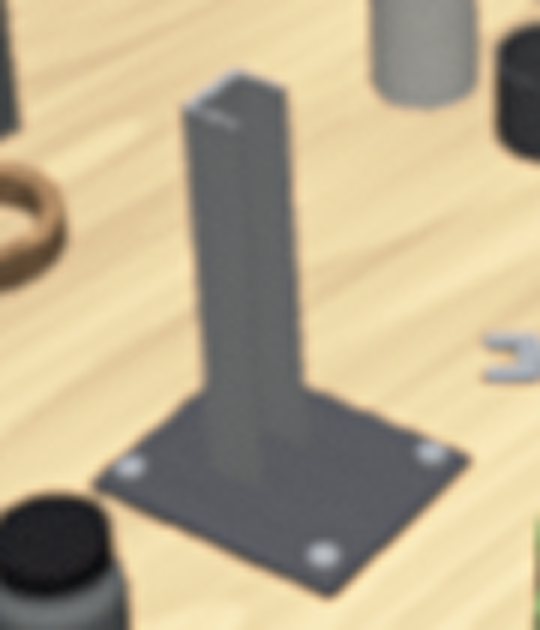

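```bash
cat > fit.py <<'E'
from h import *
import pickle
from scipy.optimize import least_squares
d=pickle.load(open('s0.pkl','rb'))
def W(p,L):
    c,s=np.cos(p[2]),np.sin(p[2]);L=np.atleast_2d(np.array(L,float))
    return np.c_[p[0]+c*L[:,0]-s*L[:,1],p[1]+s*L[:,0]+c*L[:,1],L[:,2]]/1
def c2(px,x0,y0,k): return (np.array(px,float)+.5)/k-.5+[x0,y0]
E
python3 - <<'E'
from fit import *
t,s=d['top'],d['side']
tp=c2([(397,125),(430,462),(153,495)],140,150,8); sp=c2([(95,485),(330,598),(470,458)],150,180,6)
P=np.array([ray(t,p,.008) for p in tp]);print(P.round(4).tolist())
print(np.array([ray(s,p,.008) for p in sp]).round(4).tolist())
print(np.linalg.norm(P[0]-P[1]),np.linalg.norm(P[2]-P[1]))
cen=(P[0]+P[2])/2
v=P[0]-P[1]; yaw=np.arctan2(v[1],v[0])
im={n:cv2.resize(d[n]['img'],None,fx=1,fy=1) for n in d}
outs=[]
for off in(0,np.pi):
    y=yaw+off; o=cen[:2]-.03*np.array([np.cos(y),np.sin(y)])
    p=[o[0],o[1],y];print(off,np.round(p,4))
    row=[]
    for n,(x0,y0,x1,y1) in {'top':(140,150,210,220),'side':(150,180,240,285)}.items():
        k=6;c=cv2.resize(d[n]['img'][y0:y1,x0:x1],None,fx=k,fy=k,interpolation=cv2.INTER_CUBIC)
        def line(L,col):
            q=(proj(d[n],W(p,L))-[x0,y0]+.5)*k-.5
            cv2.polylines(c,[np.int32(q.round())],True,col,1)
        line([(-.045,-.06,.008),(.105,-.06,.008),(.105,.06,.008),(-.045,.06,.008)],(0,0,255))
        line([(0,-.02,.225),(.032,-.02,.225),(.032,.02,.225),(0,.02,.225)],(0,255,0))
        line([(0,-.02,.008),(.0,-.02,.225),(.0,.02,.225),(0,.02,.008)],(0,255,255))
        row.append(cv2.copyMakeBorder(c,0,640-c.shape[0],0,20,0))
    outs.append(np.hstack(row))
o=np.hstack(outs);cv2.imwrite('pics/upfit.png',cv2.resize(o,(800,int(800*o.shape[0]/o.shape[1]))));cv2.imwrite('pics/upfitA.png',cv2.resize(outs[0],None,fx=.8,fy=.8));cv2.imwrite('pics/upfitB.png',cv2.resize(outs[1],None,fx=.8,fy=.8))
E
```

```text
[[0.5391, 0.1885, 0.008], [0.3949, 0.1684, 0.008], [0.3785, 0.2838, 0.008]]
[[0.5178, 0.3099, 0.008], [0.3734, 0.2905, 0.008], [0.3925, 0.1732, 0.008]]
0.14561198352689544 0.11659917539942646
0 [0.4291 0.232  0.1385]
3.141592653589793 [0.4885 0.2403 3.2801]
```

View pics/upfitA.png

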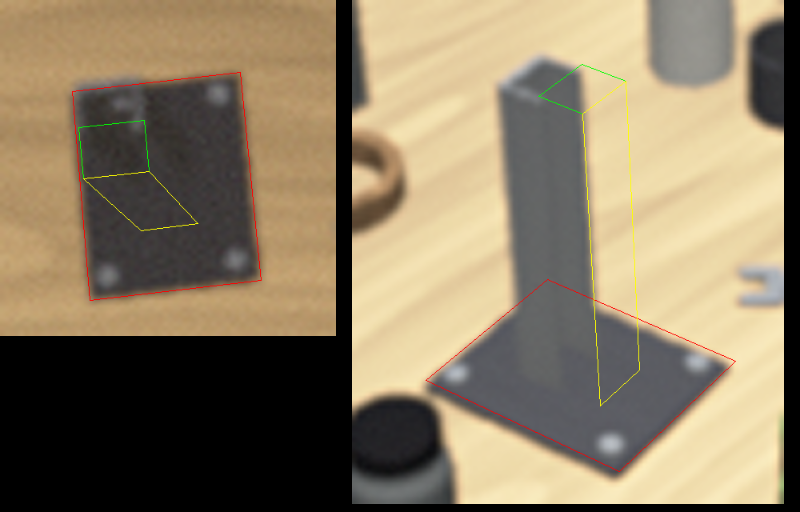

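View pics/upfitB.png

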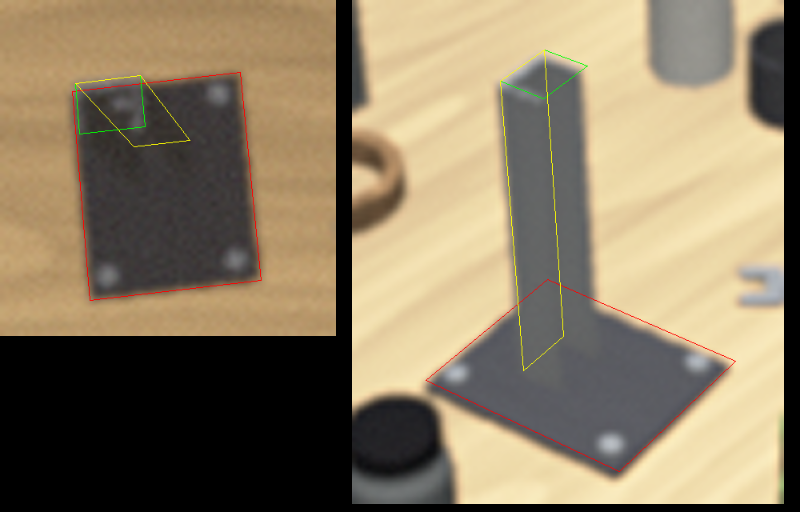

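```bash
cat >> fit.py <<'E'
def fit(obs,p0):
    # obs: list of (cam, local pts, px); per-camera translation free with 2mm prior
    def res(v):
        r=[]
        for n,L,px in obs:
            o=v[3:6] if n=='top' else v[6:9]
            r.append((proj(d[n],W(v[:3],L)+o)-px).ravel()/.6)
        return np.concatenate(r+[v[3:9]/.0015])
    q=least_squares(res,np.r_[p0,np.zeros(6)]);
    return q,res(q.x)
def draw(p,lines,wins,fn,k=6,sc=.8,o=None):
    row=[]
    for n,(x0,y0,x1,y1) in wins.items():
        c=cv2.resize(d[n]['img'][y0:y1,x0:x1],None,fx=k,fy=k,interpolation=cv2.INTER_CUBIC)
        oo=0 if o is None else (o[:3] if n=='top' else o[3:])
        for L,col in lines:
            q=(proj(d[n],W(p,L)+oo)-[x0,y0]+.5)*k-.5
            cv2.polylines(c,[np.int32(q.round())],False,col,1)
        row.append(c)
    H=max(r.shape[0] for r in row);o=np.hstack([cv2.copyMakeBorder(r,0,H-r.shape[0],0,10,0) for r in row])
    f=min(800/o.shape[1],600/o.shape[0],1);cv2.imwrite('pics/'+fn+'.png',cv2.resize(o,None,fx=f,fy=f,interpolation=cv2.INTER_AREA))
def circ(x,y,r,z): a=np.linspace(0,2*np.pi,40);return np.c_[x+r*np.cos(a),y+r*np.sin(a),0*a+z]
E
python3 - <<'E'
from fit import *
A=(-.045,-.06,.008);B=(.105,-.06,.008);C=(.105,.06,.008);D=(-.045,.06,.008)
# case B: x axis toward robot. local: which corner is TR in top image? 
p0=[.4885,.2403,3.2801]
print({k:proj(d['top'],W(p0,v)).round(1).tolist() for k,v in zip('ABCD',(A,B,C,D))})
tp=c2([(397,125),(430,462),(153,495)],140,150,8); sp=c2([(95,485),(330,600),(471,458)],150,180,6)
su=c2([(185,107),(238,72),(287,90)],150,180,6)
# top: D at TR, C BR, B BL ; side: A left? 
print({k:proj(d['side'],W(p0,v)).round(1).tolist() for k,v in zip('ABCD',(A,B,C,D))},sp,tp)
obs=[('top',[D,C,B],tp),('side',[A,B,C],sp)]
U=lambda x,y:(x,y,.225)
obs.append(('side',[U(0,-.02),U(0,.02),U(.032,.02)],su))
q,r=fit(obs,p0);print(q.x.round(4),r.round(1))
E
```

```text
{'A': [[154.5, 168.6]], 'B': [[158.2, 212.1]], 'C': [[193.9, 208.0]], 'D': [[189.6, 164.6]]}
{'A': [[164.9, 258.7]], 'B': [[205.2, 277.8]], 'C': [[229.4, 254.8]], 'D': [[190.3, 237.7]]} [[165.41666667 260.41666667]
 [204.58333333 279.58333333]
 [228.08333333 255.91666667]] [[189.1875 165.1875]
 [193.3125 207.3125]
 [158.6875 211.4375]]
[ 4.8800e-01  2.4260e-01  3.2826e+00  8.0000e-04 -1.0000e-03 -3.0000e-04
 -8.0000e-04  1.0000e-03 -2.0000e-03] [ 0.  -1.2  0.4  0.8 -1.3  1.  -1.7 -0.7  0.4 -0.8  1.5 -0.  -0.9  0.5
 -0.4 -0.8  1.1 -0.   0.5 -0.6 -0.2 -0.5  0.6 -1.3]
```

```bash
cat > br.py <<'E'
from fit import *
def brl():
    Y=(0,255,255);R=(0,0,255);G=(0,255,0)
    L=[(circ(-.13,0,.038,.055),R),(circ(-.13,0,.038,0),R)]
    for y in(-.005,.005): L.append(([(-.014,y,.103),(-.014,y,.125),(-.093,y,.125),(-.093,y,.103),(-.014,y,.103)],G))
    for y in(-.01,.01): L.append(([(-.014,y,0),(-.014,y,.125),(0,y,.125),(0,y,0),(-.014,y,0)],Y))
    for z in(.035,.105): L.append(([(0,0,z+.01),(.016,0,z+.01),(.016,0,z-.018),(.0075,0,z-.018),(.0075,0,z),(0,0,z)],R))
    return L
E
python3 - <<'E'
from br import *
tp=c2([(203,295),(168,508)],230,100,5); sp=c2([(258,355),(390,527)],200,130,6)
a,b=ray(d['top'],tp[0],.055),ray(d['top'],tp[1],.11);v=b-a;yaw=np.arctan2(v[1],v[0])
p0=[b[0]-.016*np.cos(yaw),b[1]-.016*np.sin(yaw),yaw];print(p0,np.linalg.norm(v))
obs=[('top',[(-.13,0,.055),(.016,0,.11)],tp),('side',[(-.13,0,.055),(-.007,0.,0)],sp)]
q,r=fit(obs,p0);print(q.x.round(4),r.round(1))
np.save('br0.npy',q.x)
draw(q.x[:3],brl(),{'top':(235,130,295,210),'side':(220,165,290,225)},'brfit',k=7,o=q.x[3:])
# can / tin
for nm,tpx,z in(('can',(410,103),.15),('tin',(188,137),.093)):
    print(nm,ray(d['top'],c2(tpx,230,100,5),z))
print('can side',ray(d['side'],c2((264,75),200,130,6),.15))
E
```

```text
[np.float64(0.42248483341556253), np.float64(-0.06541093476680462), np.float64(2.993821210938261)] 0.16212029452495413
[ 4.2890e-01 -6.2700e-02  2.9844e+00 -1.8000e-03 -1.4000e-03 -1.0000e-04
  1.8000e-03  1.4000e-03 -1.0000e-04] [-0.5  1.  -0.7 -2.5  0.1 -0.2  2.   0.2 -1.2 -1.  -0.1  1.2  1.  -0. ]
can [ 0.66298692 -0.21068584  0.15      ]
tin [ 0.65463364 -0.07255727  0.093     ]
can side [ 0.66682326 -0.20850047  0.15      ]
```

View pics/brfit.png

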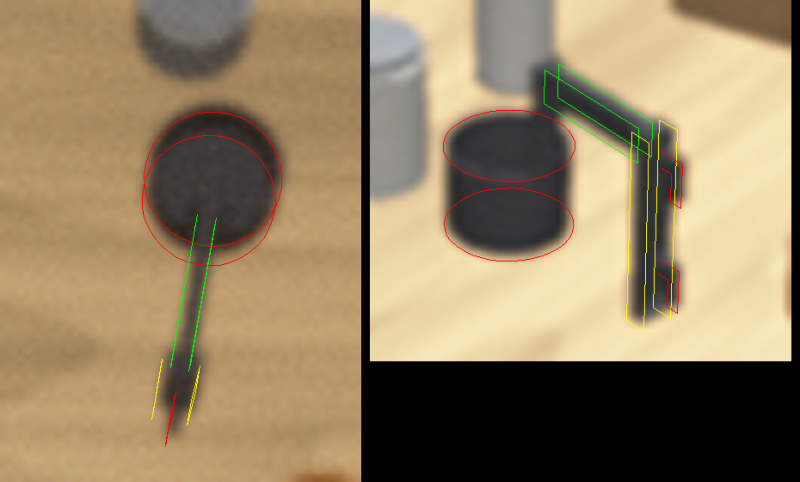

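```bash
cat > sil.py <<'E'
from br import *
from scipy.optimize import minimize
def box(x0,x1,y0,y1,z0,z1): return np.array([(x,y,z) for x in(x0,x1) for y in(y0,y1) for z in(z0,z1)],float)
BR=[np.r_[circ(-.13,0,.038,.0),circ(-.13,0,.038,.055)],box(-.099,-.093,-.01,.01,.0,.125),box(-.094,-.014,-.005,.005,.103,.125),box(-.014,0,-.01,.01,0,.125)]
for z in(.035,.105): BR+=[box(0,.016,-.0035,.0035,z,z+.01),box(.0075,.016,-.0035,.0035,z-.018,z+.01)]
UP=[box(-.045,.105,-.06,.06,0,.008),box(0,.006,-.02,.02,0,.225),box(0,.032,-.02,-.017,0,.225),box(0,.032,.017,.02,0,.225)]
def render(s,pf,prims,win,k=4):
    x0,y0,x1,y1=win;m=np.zeros(((y1-y0)*k,(x1-x0)*k),np.uint8)
    for L in prims:
        q=(proj(s,pf(L))-[x0,y0]+.5)*k-.5
        cv2.fillConvexPoly(m,cv2.convexHull(np.int32((q*16).round())),255,cv2.LINE_AA,4)
    m=cv2.resize(m,(x1-x0,y1-y0),interpolation=cv2.INTER_AREA)
    return cv2.GaussianBlur(m.astype(float)/255,(0,0),.8)
def dark(s,win,lo,hi):
    x0,y0,x1,y1=win;g=s['img'][y0:y1,x0:x1].max(2).astype(float)
    return np.clip((hi-g)/(hi-lo),0,1)
E
python3 - <<'E'
from sil import *
for n,w in(('top',(235,140,295,210)),('side',(228,170,290,220))):
    x0,y0,x1,y1=w;g=d[n]['img'][y0:y1,x0:x1].max(2);print(n,np.percentile(g,[1,5,10,20,30,50,80]))
q0=np.load('br0.npy')
wins={'top':(250,143,290,207),'side':(229,172,290,220)}
D={'top':dark(d['top'],wins['top'],55,150),'side':dark(d['side'],wins['side'],50,190)}
# side: exclude can/tin (upper left)
M={n:np.ones(D[n].shape) for n in D}
M['side'][:10,:22]=0
for n in D: cv2.imwrite('pics/D%s.png'%n,cv2.resize((D[n]*M[n]*255).astype(np.uint8),None,fx=6,fy=6))
def cost(v,ns=('top','side')):
    c=v[6:]/1. 
    e=0
    for n in ns:
        o=np.array([v[3],v[4],0])*(1 if n=='top' else -1)
        e+=(M[n]*(render(d[n],lambda L:W(v[:3],L)+o,BR,wins[n])-D[n])**2).sum()
    return e+ (v[3]**2+v[4]**2)/.002**2
v0=np.r_[q0[:3],0,0]
r=minimize(cost,v0,method='Nelder-Mead',options=dict(initial_simplex=np.array([v0]+[v0+e for e in np.diag([.004,.004,.05,.002,.002])]),xatol=1e-5,maxiter=600))
print(r.x.round(4),r.fun,cost(v0)); np.save('br1.npy',r.x)
for n in('top','side'):
    f=lambda x:cost(np.r_[x,0,0],(n,)); x0=r.x[:3]
    a=minimize(f,x0,method='Nelder-Mead',options=dict(initial_simplex=np.array([x0]+[x0+e for e in np.diag([.004,.004,.05])])));print(n,a.x.round(4),a.fun)
o=np.r_[r.x[3:5],0,-r.x[3:5],0]
draw(r.x[:3],brl(),{'top':(235,130,295,210),'side':(220,165,290,225)},'brfit2',k=7,o=o)
E
```

```text
top [ 49.99  61.    77.   160.   170.   178.   189.  ]
side [ 48.   52.   54.   78.8 152.  234.  243. ]
[ 4.3380e-01 -6.5700e-02  2.9902e+00 -7.0000e-04 -9.0000e-04] 117.74675158266041 177.54578766154162
top [ 0.433  -0.0672  2.9949] 38.475937124327736
side [ 0.4347 -0.0643  2.9808] 78.57110057505315
```

View pics/brfit2.png

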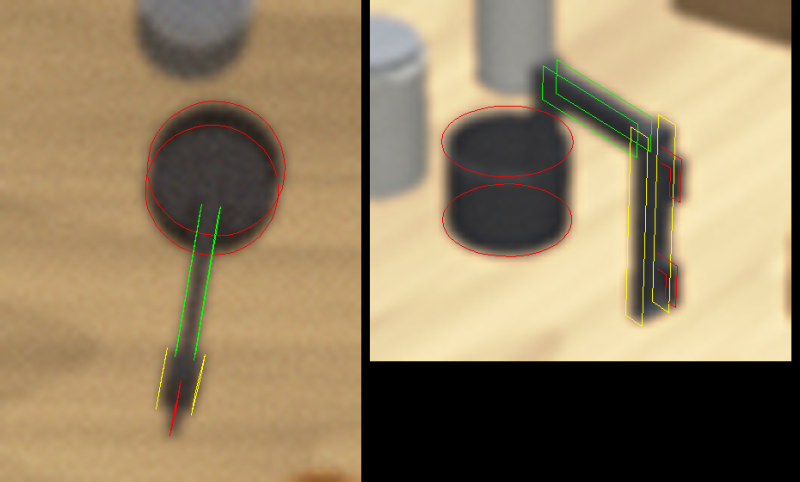

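```bash
cat > plan.py <<'E'
from h import *
from scipy.spatial.transform import Rotation as R
def plan(xyz,yawdeg,n,op,pr=True):
    st=read_state();p=st['eef_pos'];q=R.from_quat(st['orientation'])
    qt=R.from_euler('z',yawdeg,degrees=True)*R.from_quat([1,0,0,0])
    rv=(q.inv()*qt).as_rotvec(degrees=True)
    dw=(np.array(xyz)-p)*1000
    out=[]
    for i in range(n):
        qi=q*R.from_rotvec(rv*i/n,degrees=True)
        out.append([qi.inv().apply(dw/n).round(1).tolist(),(rv/n).round(2).tolist(),op])
    print('total tool mm',q.inv().apply(dw).round(1),'turn',rv.round(2),'F',np.round(st['ft_force'],1),'t',st['clock'],'op',round(st['opening'],4))
    if pr: print(out)
    return p,q
E
python3 -c "
from plan import *
plan([.488,-.074,.26],-8.7,16,91.8)"
```

```text
total tool mm [ 429.3 -381.   -33.5] turn [-0.08  0.03 29.65] F [-0.1  0.4 -0.4] t 0.1 op 0.0918
[[[26.8, -23.8, -2.1], [-0.0, 0.0, 1.85], 91.8], [[26.0, -24.7, -2.1], [-0.0, 0.0, 1.85], 91.8], [[25.2, -25.5, -2.1], [-0.0, 0.0, 1.85], 91.8], [[24.4, -26.3, -2.1], [-0.0, 0.0, 1.85], 91.8], [[23.5, -27.1, -2.1], [-0.0, 0.0, 1.85], 91.8], [[22.6, -27.8, -2.1], [-0.0, 0.0, 1.85], 91.8], [[21.7, -28.5, -2.1], [-0.0, 0.0, 1.85], 91.8], [[20.8, -29.2, -2.1], [-0.0, 0.0, 1.85], 91.8], [[19.8, -29.9, -2.1], [-0.0, 0.0, 1.85], 91.8], [[18.9, -30.5, -2.1], [-0.0, 0.0, 1.85], 91.8], [[17.9, -31.1, -2.1], [-0.0, 0.0, 1.85], 91.8], [[16.9, -31.7, -2.1], [-0.0, 0.0, 1.85], 91.8], [[15.8, -32.2, -2.1], [-0.0, 0.0, 1.85], 91.8], [[14.8, -32.7, -2.1], [-0.0, 0.0, 1.85], 91.8], [[13.7, -33.1, -2.1], [-0.0, 0.0, 1.85], 91.8], [[12.6, -33.6, -2.1], [-0.0, 0.0, 1.85], 91.8]]
```

Candidates for the bracket (top image): dark (270,158)–(264,200), green (179,245), orange (288,220), orange (427,232). By the description it is the dark one, and the crop confirmed this. The can is the slim one with the black cap (309,125), not the tin (267,130).

Call:
move_arm:
  commands:
    - [[26,-24,-2],[0,0,2],91.8]
    - [[26,-25,-2],[0,0,2],91.8]
    - [[25,-25,-2],[0,0,2],91.8]
    - [[24,-26,-2],[0,0,2],91.8]
    - [[24,-27,-2],[0,0,2],91.8]
    - [[23,-28,-2],[0,0,2],91.8]
    - [[22,-28,-2],[0,0,2],91.8]
    - [[21,-29,-2],[0,0,2],91.8]
    - [[20,-30,-2],[0,0,2],91.8]
    - [[19,-30,-2],[0,0,2],91.8]
    - [[18,-31,-2],[0,0,2],91.8]
    - [[17,-32,-2],[0,0,2],91.8]
    - [[16,-32,-2],[0,0,2],91.8]
    - [[15,-33,-2],[0,0,2],91.8]

```text
clock: 1.5
eef_pos: [0.47, -0.1318, 0.2501]
orientation: [0.997, -0.077, -0.005, -0.002]
ft_force: [-0.7, 1.4, -0.4]
opening: 0.0918
```

```bash
python3 -c "
from plan import *
plan([.488,-.074,.26],-8.7,4,91.8)"
```

```text
total tool mm [  8.9 -59.9  -9.8] turn [-0.18  0.56 -0.09] F [-0.7  1.4 -0.4] t 1.5 op 0.0918
[[[2.2, -15.0, -2.5], [-0.04, 0.14, -0.02], 91.8], [[2.2, -15.0, -2.5], [-0.04, 0.14, -0.02], 91.8], [[2.2, -15.0, -2.5], [-0.04, 0.14, -0.02], 91.8], [[2.3, -15.0, -2.5], [-0.04, 0.14, -0.02], 91.8]]
```

Call:
move_arm:
  commands:
    - [[3,-20,-3],[0,0,0],91.8]
    - [[3,-20,0],[0,0.3,0],91.8]
    - [[2,-20,10],[0,0.3,0],91.8]
    - [[0,0,30],[0,0,0],91.8]
    - [[0,0,30],[0,0,0],91.8]
    - [[0,0,30],[0,0,0],60]
    - [[0,0,0],[0,0,0],60]
    - [[0,0,0],[0,0,0],60]

```text
clock: 2.3
eef_pos: [0.4902, -0.0627, 0.1507]
orientation: [0.997, -0.072, 0.001, -0.003]
ft_force: [0.5, 0.2, -0.5]
opening: 0.0727
```

```bash
python3 -c "
from plan import *
plan([.488,-.074,.093],-8.7,4,60)
s=snap('side');crop(s,200,120,320,230,6,'s1');s=snap('top');crop(s,230,120,310,220,6,'t1')"
```

```text
total tool mm [-0.6 11.8 57.6] turn [-0.36 -0.09  0.49] F [ 0.5  0.2 -0.5] t 2.3 op 0.0727
[[[-0.2, 3.0, 14.4], [-0.09, -0.02, 0.12], 60], [[-0.1, 2.9, 14.4], [-0.09, -0.02, 0.12], 60], [[-0.1, 2.9, 14.4], [-0.09, -0.02, 0.12], 60], [[-0.1, 2.9, 14.4], [-0.09, -0.02, 0.12], 60]]
```

View pics/s1.png

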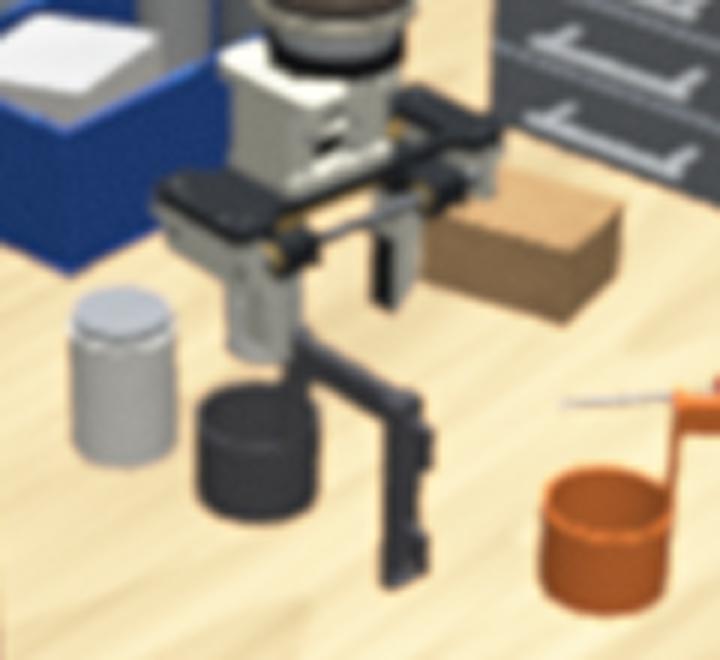

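View pics/t1.png

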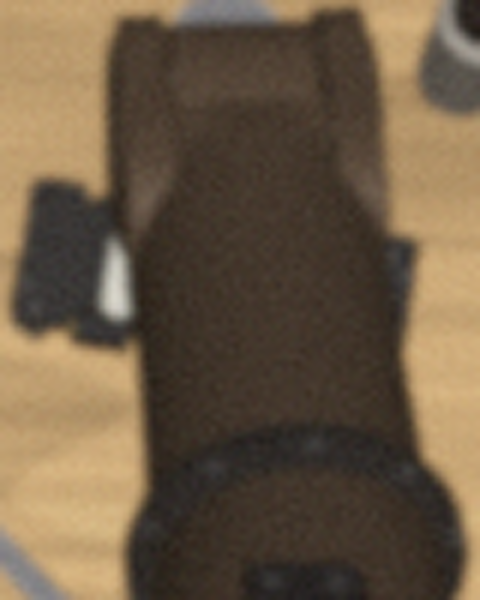

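Call:
move_arm:
  commands:
    - [[0,12,0],[-0.3,0,0.4],60]
    - [[0,0,0],[0,0,0],60]
    - [[0,0,15],[0,0,0],60]
    - [[0,0,15],[0,0,0],60]
    - [[0,0,0],[0,0,0],60]

```text
clock: 2.9
eef_pos: [0.4924, -0.078, 0.126]
orientation: [0.997, -0.077, 0.007, 0.0]
ft_force: [-0.1, -0.8, 0.6]
opening: 0.0602
```

```bash
python3 -c "
from plan import *
plan([.488,-.074,.093],-8.7,2,60)
s=snap('side');crop(s,200,120,320,230,6,'s2')"
```

```text
total tool mm [-5.4 -3.3 32.9] turn [-0.   -0.75 -0.15] F [-0.1 -0.8  0.6] t 2.9 op 0.0602
[[[-2.7, -1.7, 16.5], [-0.0, -0.38, -0.08], 60], [[-2.6, -1.7, 16.5], [-0.0, -0.38, -0.08], 60]]
```

View pics/s2.png

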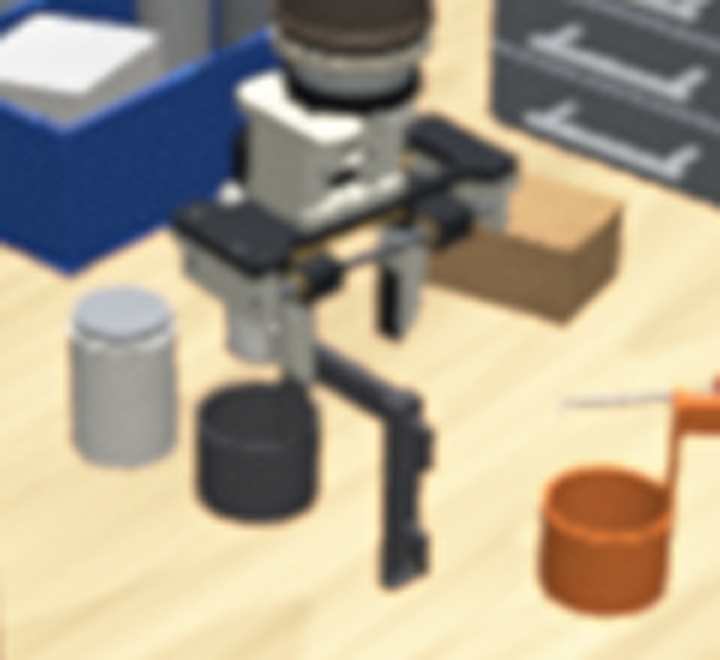

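Call:
move_arm:
  commands:
    - [[-3,-2,10],[0,-0.4,0],60]
    - [[-3,-2,12],[0,-0.4,0],60]
    - [[0,0,8],[0,0,0],60]
    - [[0,0,0],[0,0,0],60]
    - [[0,0,0],[0,0,0],60]

```text
clock: 3.45
eef_pos: [0.4886, -0.0728, 0.0962]
orientation: [0.997, -0.077, 0.001, -0.0]
ft_force: [-0.8, -0.5, -0.7]
opening: 0.06
```

```bash
python3 -c "
from plan import *
plan([.488,-.074,.093],-8.7,1,60)"
```

```text
total tool mm [-0.4  1.2  3.2] turn [-0.02 -0.09 -0.16] F [-0.8 -0.5 -0.7] t 3.45 op 0.06
[[[-0.4, 1.2, 3.2], [-0.02, -0.09, -0.16], 60]]
```

Call:
move_arm:
  commands:
    - [[0,1,3],[0,0,0],30]
    - [[0,0,0],[0,0,0],15]
    - [[0,0,0],[0,0,0],5]
    - [[0,0,0],[0,0,0],0]
    - [[0,0,0],[0,0,0],0]
    - [[0,0,0],[0,0,0],0]
    - [[0,0,0],[0,0,0],0]
    - [[0,0,0],[0,0,0],0]
    - [[0,0,0],[0,0,0],0]
    - [[0,0,0],[0,0,0],0]
  newtons: 50

```text
clock: 4.45
eef_pos: [0.4889, -0.0742, 0.0937]
orientation: [0.997, -0.077, 0.001, 0.0]
ft_force: [-0.8, 0.8, 0.2]
opening: 0.0092
```

```bash
python3 -c "
from plan import *
plan([.488,-.074,.093],-8.7,1,60)
s=snap('side');crop(s,200,120,320,230,6,'s3')"
```

```text
total tool mm [-0.9 -0.1  0.7] turn [-0.01 -0.16 -0.18] F [-0.8  0.8  0.2] t 4.45 op 0.0092
[[[-0.9, -0.1, 0.7], [-0.01, -0.16, -0.18], 60]]
```

View pics/s3.png

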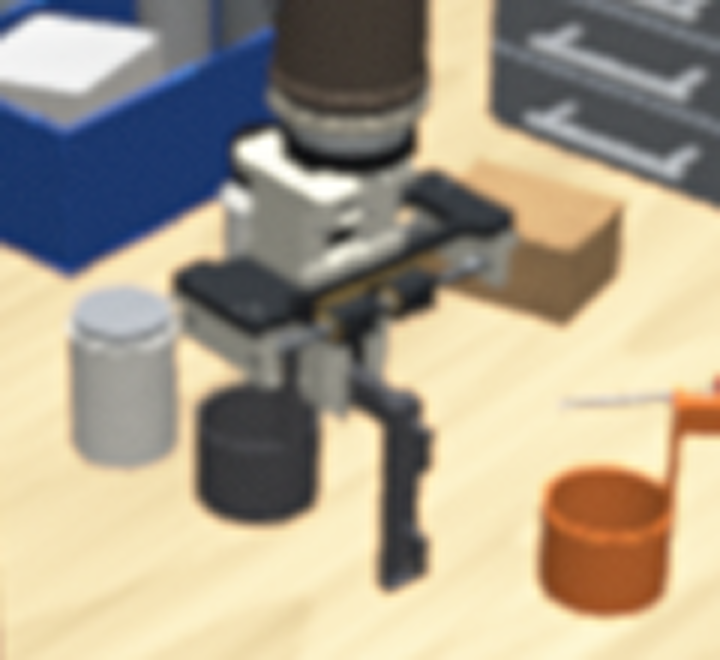

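Call:
move_arm:
  commands:
    - [[0,0,-10],[0,0,0],0]
    - [[0,0,-20],[0,0,0],0]
    - [[0,0,-25],[0,0,0],0]
    - [[0,0,-25],[0,0,0],0]
    - [[0,0,-20],[0,0,0],0]
    - [[0,0,0],[0,0,0],0]
    - [[0,0,0],[0,0,0],0]

```text
clock: 5.2
eef_pos: [0.4866, -0.0736, 0.1991]
orientation: [0.997, -0.077, -0.0, -0.0]
ft_force: [-0.8, -0.3, -1.9]
opening: 0.0095
```

```bash
python3 -c "
from plan import *
plan([.597,.258,.200],8.1,18,0)
s=snap('side');crop(s,200,100,320,230,6,'s4')"
```

```text
total tool mm [  58.2 -344.6   -0.8] turn [ -0.03   0.03 -16.93] F [-0.8 -0.3 -1.9] t 5.2 op 0.0095
[[[3.2, -19.1, -0.0], [-0.0, 0.0, -0.94], 0], [[3.5, -19.1, -0.0], [-0.0, 0.0, -0.94], 0], [[3.9, -19.0, -0.0], [-0.0, 0.0, -0.94], 0], [[4.2, -19.0, -0.0], [-0.0, 0.0, -0.94], 0], [[4.5, -18.9, -0.0], [-0.0, 0.0, -0.94], 0], [[4.8, -18.8, -0.0], [-0.0, 0.0, -0.94], 0], [[5.1, -18.7, -0.0], [-0.0, 0.0, -0.94], 0], [[5.4, -18.6, -0.0], [-0.0, 0.0, -0.94], 0], [[5.7, -18.6, -0.0], [-0.0, 0.0, -0.94], 0], [[6.0, -18.5, -0.0], [-0.0, 0.0, -0.94], 0], [[6.3, -18.4, -0.0], [-0.0, 0.0, -0.94], 0], [[6.6, -18.3, -0.0], [-0.0, 0.0, -0.94], 0], [[6.9, -18.1, -0.0], [-0.0, 0.0, -0.94], 0], [[7.2, -18.0, -0.0], [-0.0, 0.0, -0.94], 0], [[7.5, -17.9, -0.0], [-0.0, 0.0, -0.94], 0], [[7.8, -17.8, -0.0], [-0.0, 0.0, -0.94], 0], [[8.1, -17.7, -0.0], [-0.0, 0.0, -0.94], 0], [[8.4, -17.5, -0.0], [-0.0, 0.0, -0.94], 0]]
```

View pics/s4.png

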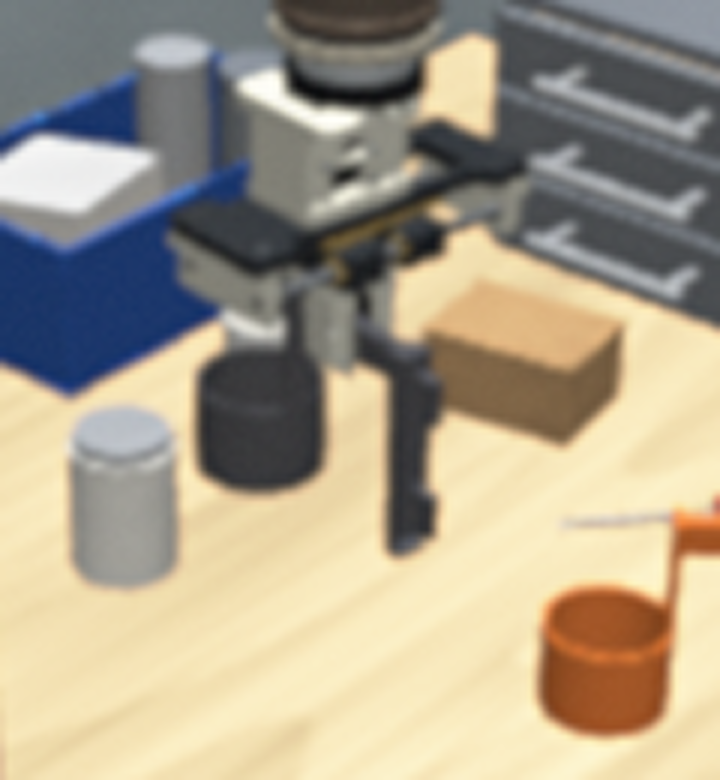

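Call:
move_arm:
  commands:
    - [[3,-12,0],[0,0,0],0]
    - [[4,-19,0],[0,0,-1],0]
    - [[4,-19,0],[0,0,-1],0]
    - [[4,-19,0],[0,0,-1],0]
    - [[5,-19,0],[0,0,-1],0]
    - [[5,-19,0],[0,0,-1],0]
    - [[5,-19,0],[0,0,-1],0]
    - [[5,-19,0],[0,0,-1],0]
    - [[6,-19,0],[0,0,-1],0]
    - [[6,-19,0],[0,0,-1],0]
    - [[6,-18,0],[0,0,-1],0]
    - [[7,-18,0],[0,0,-1],0]
    - [[7,-18,0],[0,0,-1],0]
    - [[7,-18,0],[0,0,-1],0]
    - [[8,-18,0],[0,0,-1],0]
    - [[8,-17,0],[0,0,-1],0]
    - [[8,-10,0],[0,0,-1],0]
    - [[0,0,0],[0,0,0],0]
    - [[0,0,0],[0,0,0],0]

```text
clock: 7.15
eef_pos: [0.5857, 0.2769, 0.186]
orientation: [0.996, 0.089, -0.011, -0.006]
ft_force: [-0.5, 0.3, -2.8]
opening: 0.0096
```

```bash
python3 -c "
from plan import *
plan([.597,.258,.200],8.1,3,0)"
```

```text
total tool mm [  7.5  20.4 -14.4] turn [-0.76  1.17  2.06] F [-0.5  0.3 -2.8] t 7.15 op 0.0096
[[[2.5, 6.8, -4.8], [-0.25, 0.39, 0.69], 0], [[2.6, 6.8, -4.8], [-0.25, 0.39, 0.69], 0], [[2.7, 6.8, -4.7], [-0.25, 0.39, 0.69], 0]]
```

Call:
move_arm:
  commands:
    - [[4,10,-5],[-0.4,0.6,1],0]
    - [[4,10,-5],[-0.4,0.6,1],0]
    - [[0,0,0],[0,0,0],0]
    - [[0,0,0],[0,0,0],0]

```text
clock: 7.55
eef_pos: [0.5979, 0.2545, 0.1965]
orientation: [0.998, 0.068, 0.001, 0.002]
ft_force: [0.0, 0.2, -2.6]
opening: 0.0092
```

```bash
python3 -c "
from plan import *
plan([.597,.258,.200],8.1,1,0)
s=snap('side');crop(s,150,120,290,280,5,'s5');s=snap('top');crop(s,130,100,260,220,5,'t5')"
```

```text
total tool mm [-0.4 -3.6 -3.5] turn [ 0.22 -0.12 -0.3 ] F [ 0.   0.2 -2.6] t 7.55 op 0.0092
[[[-0.4, -3.6, -3.5], [0.22, -0.12, -0.3], 0]]
```

View pics/s5.png

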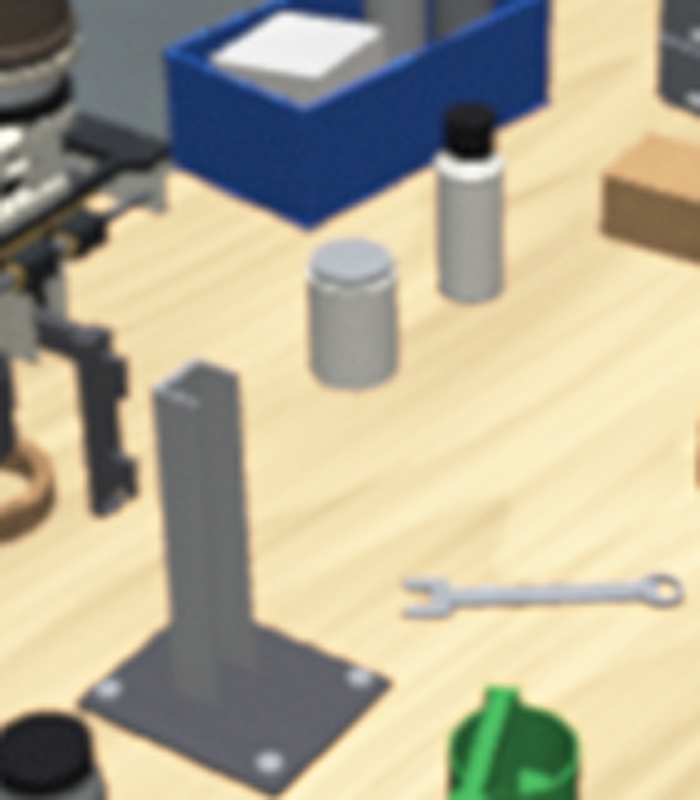

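View pics/t5.png

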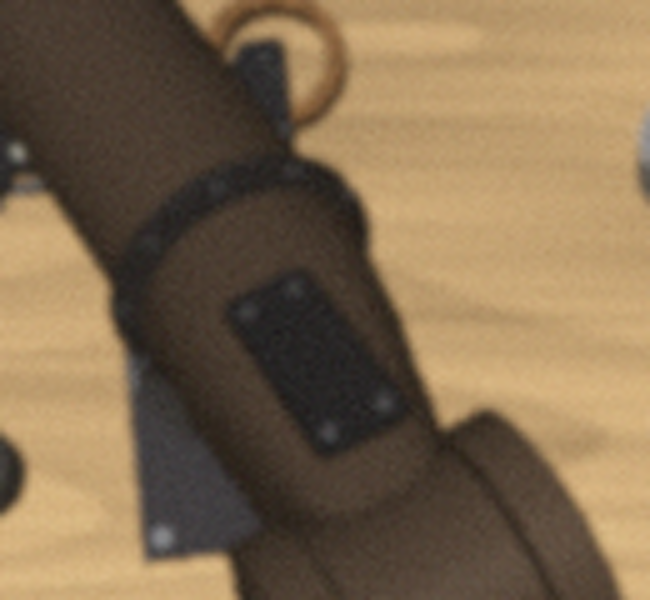

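```bash
cat > chk.py <<'E'
from sil import *
import fit
from scipy.spatial.transform import Rotation as R
UPP=np.array([.488,.2426,3.2826]); SO=np.array([-.0008,.001,-.002])
XB=-.0558; ZB=.0937
def brpose(st):
    q=R.from_quat(st['orientation']);p=st['eef_pos']
    # bracket frame in tool: bracket x=-tool x, y=tool y, z=-tool z ; origin in tool = (XB... )
    def f(L):
        L=np.atleast_2d(L); l=np.c_[-(L[:,0]-XB),L[:,1],-(L[:,2]-ZB)]
        return q.apply(l)+p
    return f
def overlay(fn,win,k=5,so=SO):
    s=snapshot('side');st=read_state();f=brpose(st)
    x0,y0,x1,y1=win;c=cv2.resize(s['img'][y0:y1,x0:x1],None,fx=k,fy=k,interpolation=cv2.INTER_CUBIC)
    def pl(P,col):
        q=(proj(s,P+so)-[x0,y0]+.5)*k-.5;cv2.polylines(c,[np.int32(q.round())],False,col,1)
    for L,col in brl(): pl(f(L),col)
    for L in([(0,-.02,.008),(0,-.02,.225),(0,.02,.225),(.032,.02,.225),(.032,-.02,.225),(0,-.02,.225)],[(-.045,-.06,.008),(.105,-.06,.008),(.105,.06,.008),(-.045,.06,.008)],[(0,-.006,.165),(0,-.006,.203),(0,.006,.203),(0,.006,.165),(0,-.006,.165)],[(0,-.006,.095),(0,-.006,.133),(0,.006,.133),(0,.006,.095),(0,-.006,.095)]): pl(W(UPP,L),(255,0,255))
    cv2.imwrite('pics/'+fn+'.png',c)
    o=f([[0,0,0]])[0];c_,s_=np.cos(UPP[2]),np.sin(UPP[2]);dd=o[:2]-UPP[:2]
    t=f([[-.1,0,0]])[0]-o
    print('bracket in upright frame mm: x %.1f y %.1f z %.1f'%((c_*dd[0]+s_*dd[1])*1e3,(-s_*dd[0]+c_*dd[1])*1e3,o[2]*1e3),'yaw err deg',np.degrees(np.arctan2(-t[1],-t[0])-UPP[2])%360,'pitch',np.degrees(np.arctan2(t[2],.1)),'F',np.round(st['ft_force'],1),'t',round(st['clock'],2))
    return s,st
E
python3 -c "
from chk import *
overlay('o1',(140,165,270,285))"
```

```text
bracket in upright frame mm: x -54.7 y 3.1 z 102.5 yaw err deg 359.7844776184864 pitch 0.09551025219141293 F [ 0.1  0.3 -2.5] t 7.7
```

View pics/o1.png

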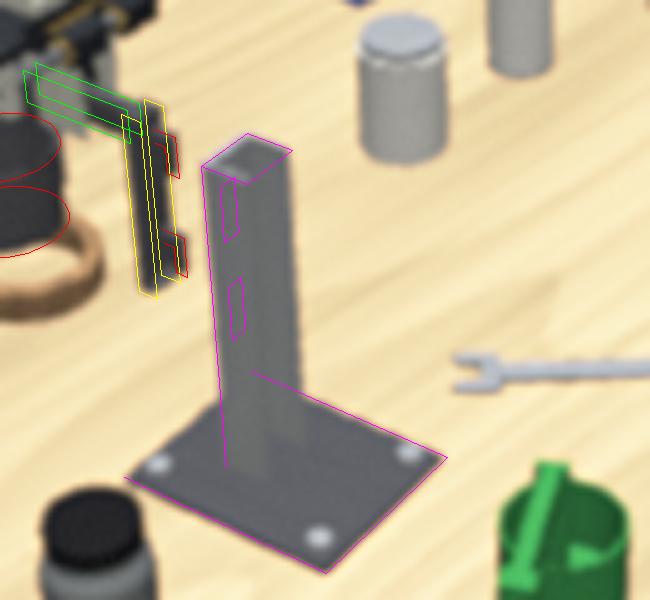

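Run:
```python
from sil import *
wins={'top':(145,155,205,220),'side':(160,185,240,288)}
D={}
for n in wins:
    x0,y0,x1,y1=wins[n];im=d[n]['img'][y0:y1,x0:x1].astype(float)
    # wood is saturated: use chroma R-B ; metal grey
    ch=im[...,2]-im[...,0]; D[n]=np.clip(1-(ch-8)/(np.percentile(ch,75)-8),0,1)
    print(n,np.percentile(ch,[5,20,50,80]))
M={n:np.ones(D[n].shape) for n in D}
M['side'][70:,:20]=0; M['side'][80:,:25]=0; M['side'][:20,45:]=0
M['side'][75:,72:]=0
for n in D: cv2.imwrite('pics/U%s.png'%n,cv2.resize((D[n]*M[n]*255).astype(np.uint8),None,fx=5,fy=5))
def cost(v,ns=('top','side')):
    e=0
    for n in ns:
        o=np.array([v[3],v[4],0])*(1 if n=='top' else -1) if len(ns)>1 else np.zeros(3)
        if len(ns)==1: o=np.array([0,0,v[3]])
        e+=(M[n]*(render(d[n],lambda L:W(v[:3],L)+o,UP,wins[n])-D[n])**2).sum()
    return e+ (v[3]**2+v[4]**2)/.002**2
v0=np.r_[.488,.2426,3.2826,0,0]
for ns in(('top','side'),('top',),('side',)):
    r=minimize(cost,v0,args=(ns,),method='Nelder-Mead',options=dict(initial_simplex=np.array([v0]+[v0+e for e in np.diag([.004,.004,.05,.002,.002])]),maxiter=800,maxfev=800))
    print(ns,r.x.round(4),r.fun,cost(v0,ns))
```

```text
top [ 2.  5. 72. 77.]
side [-7. -2. 66. 69.]
('top', 'side') [ 4.8910e-01  2.4300e-01  3.2973e+00 -1.0000e-04 -8.0000e-04] 141.35925777711782 159.14157705242033
('top',) [ 4.892e-01  2.417e-01  3.284e+00 -8.000e-04  1.000e-03] 16.01343426169922 21.184612903316726
('side',) [ 4.9200e-01  2.4180e-01  3.3146e+00 -3.1000e-03  6.0000e-04] 119.6198795581366 137.9569641491036
```

View pics/Uside.png

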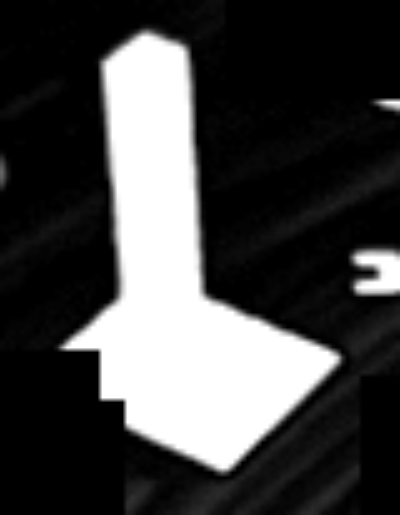

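Run:
```python
from sil import *
wins={'top':(145,155,205,220),'side':(160,185,240,288)}
D={}
for n in wins:
    x0,y0,x1,y1=wins[n];im=d[n]['img'][y0:y1,x0:x1].astype(float)
    ch=im[...,2]-im[...,0]; D[n]=np.clip(1-(ch-8)/(np.percentile(ch,70)-12),0,1)
M={n:np.ones(D[n].shape) for n in D}
m=M['side']; m[73:,:13]=0; m[:22,45:]=0; m[:65,70:]=0;m[78:,72:]=0;m[20:60,:8]=0
cv2.imwrite('pics/Us2.png',cv2.resize((D['side']*m*255).astype(np.uint8),None,fx=5,fy=5))
def cost(v):
    e=0
    for i,n in enumerate(('top','side')):
        o=v[3+3*i:6+3*i]
        e+=(M[n]*(render(d[n],lambda L:W(v[:3],L)+o,UP,wins[n])-D[n])**2).sum()
    return e+ (v[3:]**2).sum()/.0015**2
def res(v):
    r=[]
    for i,n in enumerate(('top','side')):
        o=v[3+3*i:6+3*i]
        r.append((M[n]*(render(d[n],lambda L:W(v[:3],L)+o,UP,wins[n])-D[n])).ravel())
    return np.concatenate(r+[v[3:]/.0015])
v0=np.r_[.488,.2426,3.2826,np.zeros(6)]
r=least_squares(res,v0,diff_step=None,x_scale=[.001,.001,.01]+[.001]*6,method='trf',jac=lambda v:np.array([(res(v+e)-res(v-e))/(2*h) for e,h in zip(np.diag([.0005,.0005,.004]+[.0005]*6),[.0005,.0005,.004]+[.0005]*6)]).T)
print(r.x.round(4),2*r.cost,cost(v0))
draw(r.x[:3],[(L,(0,0,255)) for L in([(-.045,-.06,.008),(.105,-.06,.008),(.105,.06,.008),(-.045,.06,.008),(-.045,-.06,.008)],[(0,-.02,.008),(0,-.02,.225),(0,.02,.225),(.032,.02,.225),(.032,-.02,.225),(0,-.02,.225)])],wins,'u3',o=r.x[3:])
```

```text
[ 4.9020e-01  2.4170e-01  3.2832e+00 -9.0000e-04  0.0000e+00 -1.1000e-03
  9.0000e-04 -0.0000e+00 -1.8000e-03] 95.14822958391983 114.16413876107183
```

View pics/u3.png

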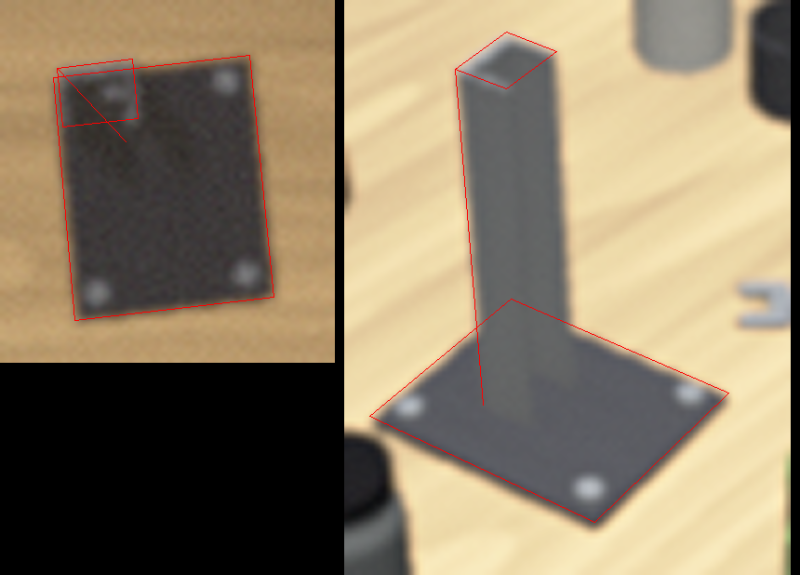

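```bash
sed -i 's/^UPP=.*/UPP=np.array([.4902,.2417,3.2832]); SO=np.array([.0009,0,-.0018])/' chk.py
cat > inhand.py <<'E'
from chk import *
def inhand(win,mask=None):
    s=snapshot('side');st=read_state();f=brpose(st)
    D=dark(s,win,50,190);x0,y0,x1,y1=win
    def res(v): return np.r_[(render(s,lambda L:f(L)+SO+[v[0],v[1],0],BR,win)-D).ravel(),v/.004]
    jac=lambda v:np.array([(res(v+e)-res(v-e))/.001 for e in np.diag([.0005,.0005])]).T
    r=least_squares(res,np.zeros(2),jac=jac,x_scale=.001)
    c,sn=np.cos(UPP[2]),np.sin(UPP[2]);v=r.x
    print('image-minus-predicted in upright x,y mm',(c*v[0]+sn*v[1])*1e3,(-sn*v[0]+c*v[1])*1e3,'cost',2*r.cost,(res(np.zeros(2))**2).sum())
E
python3 -c "
from inhand import *
inhand((158,190,178,230));overlay('o2',(140,165,270,285))"
```

```text
image-minus-predicted in upright x,y mm -3.478615948174844 2.8584458769057832 cost 40.38040626082257 45.140604988703934
bracket in upright frame mm: x -52.5 y 1.4 z 102.3 yaw err deg 359.7932892579099 pitch 0.07573662222893353 F [-0.4 -0.4 -1.7] t 7.8
```

View pics/o2.png

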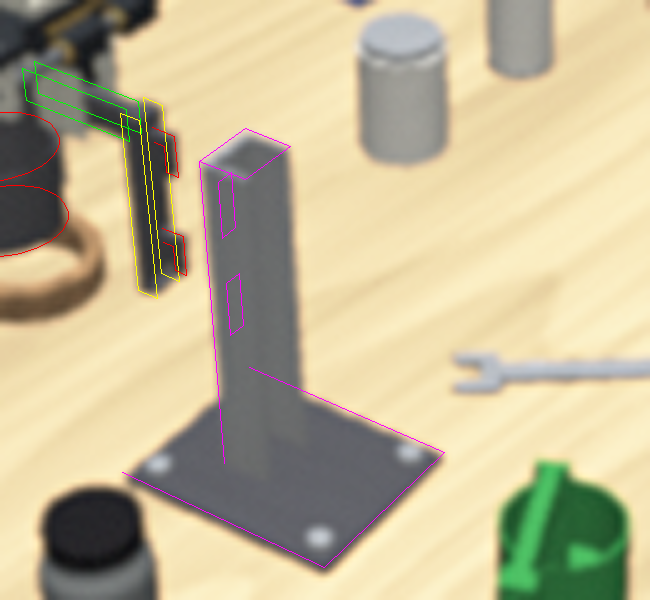

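Call:
move_arm:
  commands:
    - [[0,-1.4,7],[0,0,-0.2],0]
    - [[0,0,7],[0,0,0],0]
    - [[-8,0,6],[0,0,0],0]
    - [[-8,0,0],[0,0,0],0]
    - [[-6,0,0],[0,0,0],0]
    - [[0,0,0],[0,0,0],0]
    - [[0,0,0],[0,0,0],0]

```text
clock: 8.5
eef_pos: [0.5719, 0.2542, 0.1732]
orientation: [0.997, 0.072, -0.0, 0.002]
ft_force: [0.2, 0.6, -2.9]
opening: 0.0094
```

```bash
python3 -c "
from chk import *
overlay('o3',(140,165,270,285))"
```

```text
bracket in upright frame mm: x -26.7 y -0.5 z 79.6 yaw err deg 0.10919601059447359 pitch -0.06957215216705853 F [-0.4 -0.4 -1.7] t 8.55
```

View pics/o3.png

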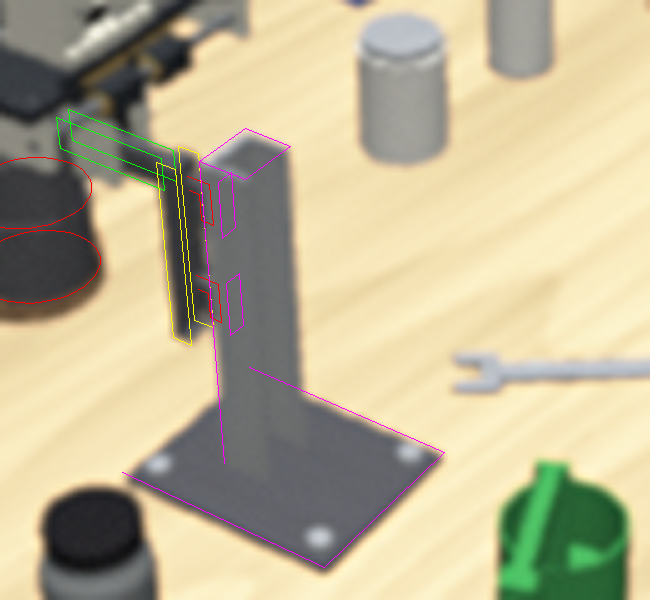

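Call:
move_arm:
  commands:
    - [[0,0,-3],[0,0,0],0]
    - [[-4,0,0],[0,0,0],0]
    - [[-4,0,0],[0,0,0],0]
    - [[-3,0,0],[0,0,0],0]
    - [[-3,0,0],[0,0,0],0]
    - [[0,0,0],[0,0,0],0]

```text
clock: 9.15
eef_pos: [0.5576, 0.2523, 0.1772]
orientation: [0.997, 0.071, 0.0, 0.001]
ft_force: [-0.2, 0.8, -2.6]
opening: 0.0098
```

```bash
python3 -c "
from chk import *
overlay('o4',(140,165,270,285))"
```

```text
bracket in upright frame mm: x -12.7 y -0.6 z 83.5 yaw err deg 0.08006622634786709 pitch 0.027369293467871744 F [ 0.  -0.3 -2.2] t 9.2
```

Call:
move_arm:
  commands:
    - [[-3,0,0],[0,0,0],0]
    - [[-3,0,0],[0,0,0],0]
    - [[-3,0,0],[0,0,0],0]
    - [[0,0,0],[0,0,0],0]

```text
clock: 9.6
eef_pos: [0.5483, 0.2509, 0.1771]
orientation: [0.997, 0.071, 0.0, 0.001]
ft_force: [0.1, -0.1, -1.0]
opening: 0.0096
```

```bash
python3 -c "
from chk import *
overlay('o5',(140,165,270,285))"
```

```text
bracket in upright frame mm: x -3.3 y -0.5 z 83.4 yaw err deg 0.0705191949480195 pitch 0.03379339934227979 F [ 0.8  0.6 -3.1] t 9.65
```

View pics/o5.png

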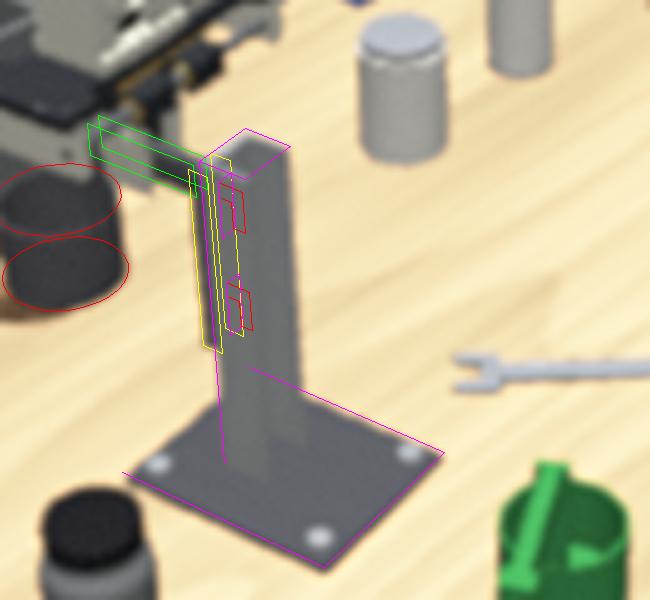

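Call:
move_arm:
  commands:
    - [[-2,0,0],[0,0,0],0]
    - [[-2,0,0],[0,0,0],0]
    - [[-2,0,0],[0,0,0],0]
    - [[-1,0,0],[0,0,0],0]

```text
clock: 10.05
eef_pos: [0.545, 0.2502, 0.1779]
orientation: [0.997, 0.071, 0.004, 0.0]
ft_force: [2.0, -0.4, -4.9]
opening: 0.0097
```

```bash
python3 -c "
from chk import *
overlay('o6',(140,165,270,285))"
```

```text
bracket in upright frame mm: x -0.3 y -0.6 z 83.8 yaw err deg 359.9973662322035 pitch 0.4473462016248442 F [ 5.5  0.7 -4.1] t 10.1
```

Call:
move_arm:
  commands:
    - [[0,0,3],[0,0,0],0]
    - [[0,0,3],[0,0,0],0]
    - [[0,0,3],[0,0,0],0]
    - [[0,0,0],[0,0,0],0]
  newtons: 60

```text
clock: 10.5
eef_pos: [0.5449, 0.2503, 0.1684]
orientation: [0.997, 0.071, 0.004, 0.0]
ft_force: [1.9, 0.1, -1.9]
opening: 0.0098
```

```bash
python3 -c "
from chk import *
overlay('o7',(140,165,270,285))"
```

```text
bracket in upright frame mm: x -0.3 y -0.7 z 74.4 yaw err deg 359.99823032893875 pitch 0.44941785014284535 F [ 3.   0.1 -3.3] t 10.55
```

Call:
move_arm:
  commands:
    - [[0,0,3],[0,0,0],0]
    - [[0,0,3],[0,0,0],0]
    - [[0,0,3],[0,0,0],0]

```text
clock: 10.85
eef_pos: [0.5464, 0.2509, 0.1607]
orientation: [0.997, 0.071, 0.006, -0.0]
ft_force: [-0.7, -1.7, 11.3]
opening: 0.0097
```

Call:
move_arm:
  commands:
    - [[0,0,4],[0,0,0],0]
    - [[0,0,4],[0,0,0],0]

```text
clock: 11.05
eef_pos: [0.546, 0.2509, 0.1536]
orientation: [0.997, 0.071, 0.006, -0.0]
ft_force: [1.2, 0.2, 9.6]
opening: 0.0092
```

```bash
python3 -c "
from chk import *
overlay('o8',(140,165,270,285))"
```

```text
bracket in upright frame mm: x -1.9 y -1.3 z 59.1 yaw err deg 359.99681700824453 pitch 0.6535168299125079 F [-2.5 -0.2  8.1] t 11.1
```

Call:
move_arm:
  commands:
    - [[0,0,4],[0,0,0],0]
    - [[0,0,4],[0,0,0],0]

```text
clock: 11.3
eef_pos: [0.5472, 0.252, 0.1517]
orientation: [0.997, 0.071, 0.008, -0.0]
ft_force: [-15.7, -10.0, 50.6]
opening: 0.0096
```

Call:
move_arm:
  commands:
    - [[0,0,5],[0,0,0],0]
    - [[0,0,5],[0,0,0],0]

```text
clock: 11.5
eef_pos: [0.5473, 0.2522, 0.1517]
orientation: [0.997, 0.071, 0.011, 0.0]
ft_force: [-16.6, -11.4, 45.9]
opening: 0.01
```

```bash
python3 -c "
from chk import *
overlay('o9',(140,165,270,285))"
```

```text
bracket in upright frame mm: x -4.3 y -2.1 z 56.7 yaw err deg 0.09840197193415179 pitch 1.2649024299068952 F [-15.9 -12.   48.8] t 11.55
```

View pics/o9.png

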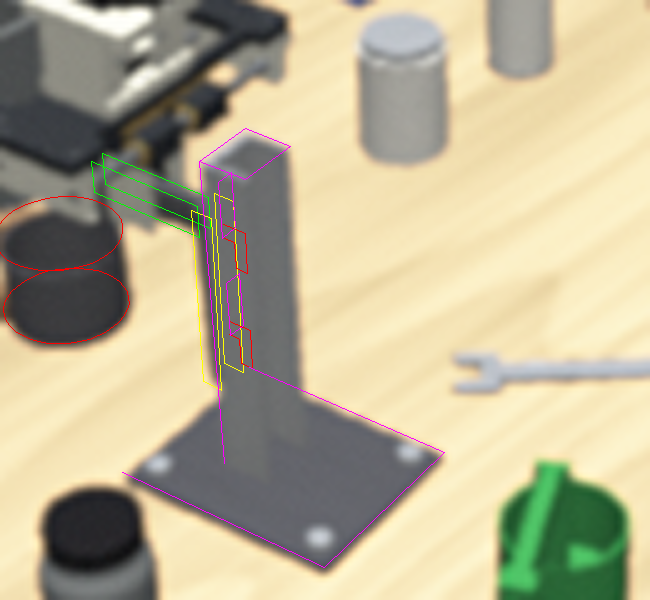

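Call:
move_arm:
  commands:
    - [[0,0,-1],[0,0,0],0]
    - [[0,0,-1],[0,0,0],0]
    - [[0,0,0],[0,0,0],0]
  newtons: 20

```text
clock: 11.85
eef_pos: [0.5464, 0.2511, 0.1543]
orientation: [0.997, 0.072, 0.011, 0.001]
ft_force: [1.7, 0.5, -3.1]
opening: 0.0098
```

Call:
move_arm:
  commands:
    - [[0,0,0],[0,0,0],14]
    - [[0,0,0],[0,0,0],25]
    - [[0,0,0],[0,0,0],40]
    - [[0,0,0],[0,0,0],40]
    - [[0,0,-10],[0,0,0],40]
    - [[0,0,-20],[0,0,0],50]
    - [[0,0,-25],[0,0,0],50]
    - [[0,0,-30],[0,0,0],50]
    - [[0,0,-20],[0,0,0],50]
    - [[0,0,0],[0,0,0],50]

```text
clock: 12.85
eef_pos: [0.5435, 0.2525, 0.2649]
orientation: [0.997, 0.072, 0.01, -0.0]
ft_force: [0.2, 0.2, -0.4]
opening: 0.0499
```

```bash
cat > ovh.py <<'E'
from chk import *
def ovh(fn,name,win,k=6,z=.06,so=SO,save=True):
    s=snapshot(name);x0,y0,x1,y1=win;c=cv2.resize(s['img'][y0:y1,x0:x1],None,fx=k,fy=k,interpolation=cv2.INTER_CUBIC);c0=c.copy()
    for L,col in brl():
        q=(proj(s,W(UPP,np.array(L)+[0,0,z])+so)-[x0,y0]+.5)*k-.5;cv2.polylines(c,[np.int32(q.round())],False,col,1)
    cv2.imwrite('pics/'+fn+'.png',np.hstack([c0,c]))
E
python3 -c "
from ovh import *
ovh('h1','side',(140,180,206,270))"
```

```text
(no output)
```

View pics/h1.png

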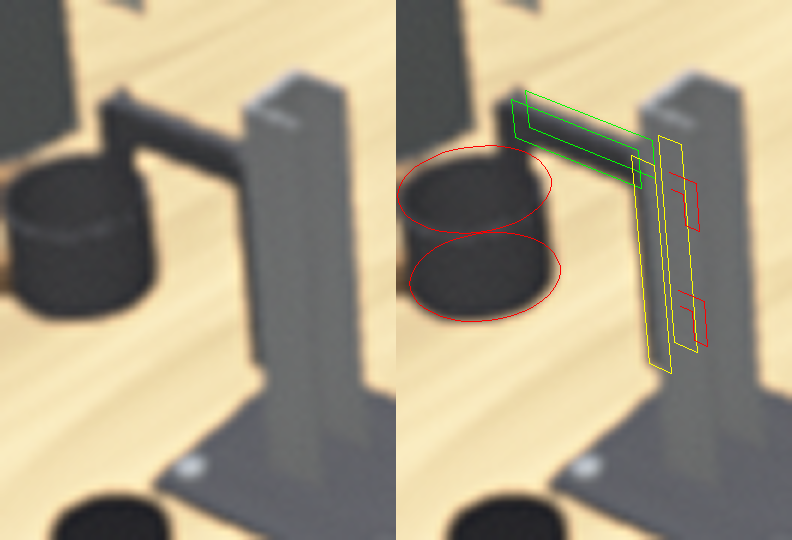

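Run:
```python
from ovh import *
TO=np.array([-.0009,0,-.0011])
k=8
st=snapshot('top');ss=snapshot('side')
p=np.array([.665,-.2100]);
row=[]
for s,w,o in((st,(295,105,325,145),TO),(ss,(228,135,262,185),SO)):
    x0,y0,x1,y1=w;c=cv2.resize(s['img'][y0:y1,x0:x1],None,fx=k,fy=k,interpolation=cv2.INTER_CUBIC);c0=c.copy()
    for r,z,col in((.026,0,(0,0,255)),(.026,.108,(0,255,0)),(.02,.15,(255,0,255))):
        q=(proj(s,circ(p[0],p[1],r,z)+o)-[x0,y0]+.5)*k-.5;cv2.polylines(c,[np.int32(q.round())],True,col,1)
    row+=[c0,c]
H=max(r.shape[0] for r in row);o=np.hstack([cv2.copyMakeBorder(r,0,H-r.shape[0],0,10,0) for r in row])
f=min(1,800/o.shape[1]);print(o.shape,f);cv2.imwrite('pics/can.png',cv2.resize(o,None,fx=f,fy=f,interpolation=cv2.INTER_AREA))
crop(st,100,90,230,215,6,'t9')
```

```text
(400, 1064, 3) 0.7518796992481203
```

View pics/can.png

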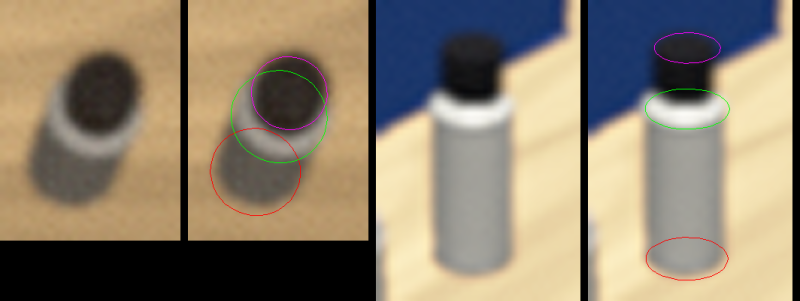

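View pics/t9.png

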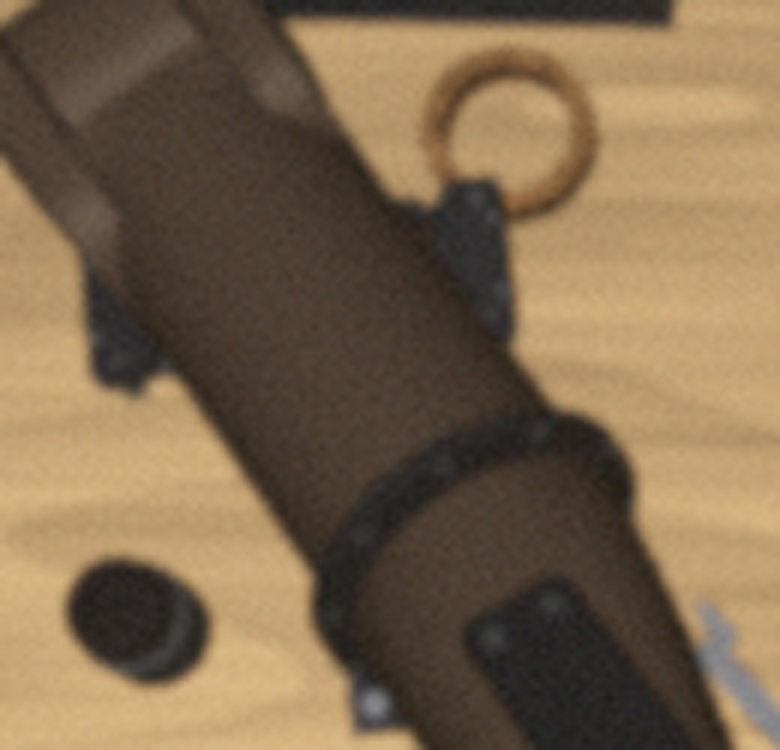

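```bash
python3 -c "
from plan import *
plan([.665,-.21,.275],0,16,91.8)"
```

```text
total tool mm [ 55.4 474.2 -11.7] turn [ 0.14 -0.85  8.28] F [-0.   0.6 -0.7] t 13.0 op 0.05
[[[3.5, 29.6, -0.7], [0.01, -0.05, 0.52], 91.8], [[3.7, 29.6, -0.7], [0.01, -0.05, 0.52], 91.8], [[4.0, 29.6, -0.7], [0.01, -0.05, 0.52], 91.8], [[4.3, 29.5, -0.8], [0.01, -0.05, 0.52], 91.8], [[4.5, 29.5, -0.8], [0.01, -0.05, 0.52], 91.8], [[4.8, 29.5, -0.8], [0.01, -0.05, 0.52], 91.8], [[5.1, 29.4, -0.8], [0.01, -0.05, 0.52], 91.8], [[5.3, 29.4, -0.8], [0.01, -0.05, 0.52], 91.8], [[5.6, 29.3, -0.8], [0.01, -0.05, 0.52], 91.8], [[5.9, 29.3, -0.8], [0.01, -0.05, 0.52], 91.8], [[6.1, 29.2, -0.8], [0.01, -0.05, 0.52], 91.8], [[6.4, 29.1, -0.8], [0.01, -0.05, 0.52], 91.8], [[6.6, 29.1, -0.8], [0.01, -0.05, 0.52], 91.8], [[6.9, 29.0, -0.9], [0.01, -0.05, 0.52], 91.8], [[7.2, 29.0, -0.9], [0.01, -0.05, 0.52], 91.8], [[7.4, 28.9, -0.9], [0.01, -0.05, 0.52], 91.8]]
```

Call:
move_arm:
  commands:
    - [[4,18,-5],[0,-0.2,0.5],50]
    - [[4,28,-2],[0,-0.2,0.5],50]
    - [[4,29,-1],[0,-0.2,0.5],91.8]
    - [[4,29,-1],[0,-0.2,0.5],91.8]
    - [[5,29,-1],[0,0,0.5],91.8]
    - [[5,29,-1],[0,0,0.5],91.8]
    - [[5,29,-1],[0,0,0.5],91.8]
    - [[5,29,-1],[0,0,0.5],91.8]
    - [[6,29,-1],[0,0,0.5],91.8]
    - [[6,29,-1],[0,0,0.5],91.8]
    - [[6,29,-1],[0,0,0.5],91.8]
    - [[6,29,-1],[0,0,0.5],91.8]
    - [[7,29,-1],[0,0,0.5],91.8]
    - [[7,29,-1],[0,0,0.5],91.8]
    - [[7,25,-1],[0,0,0.5],91.8]
    - [[5,15,0],[0,0,0.5],91.8]
    - [[0,0,0],[0,0,0],91.8]
    - [[0,0,0],[0,0,0],91.8]

```text
clock: 14.8
eef_pos: [0.6535, -0.2165, 0.265]
orientation: [1.0, -0.009, -0.018, 0.006]
ft_force: [-0.5, 1.1, -0.2]
opening: 0.0917
```

```bash
python3 -c "
from plan import *
plan([.665,-.21,.20],0,2,91.8)
from ovh import *
ovh('h2','side',(140,180,206,270))
ovh('h3','top',(140,125,206,215),so=np.array([-.0009,0,-.0011]))"
```

```text
total tool mm [13.7 -7.5 64.5] turn [ 0.67  2.05 -1.  ] F [-0.5  1.1 -0.2] t 14.8 op 0.0917
[[[6.8, -3.8, 32.2], [0.33, 1.02, -0.5], 91.8], [[6.3, -3.5, 32.4], [0.33, 1.02, -0.5], 91.8]]
```

View pics/h2.png

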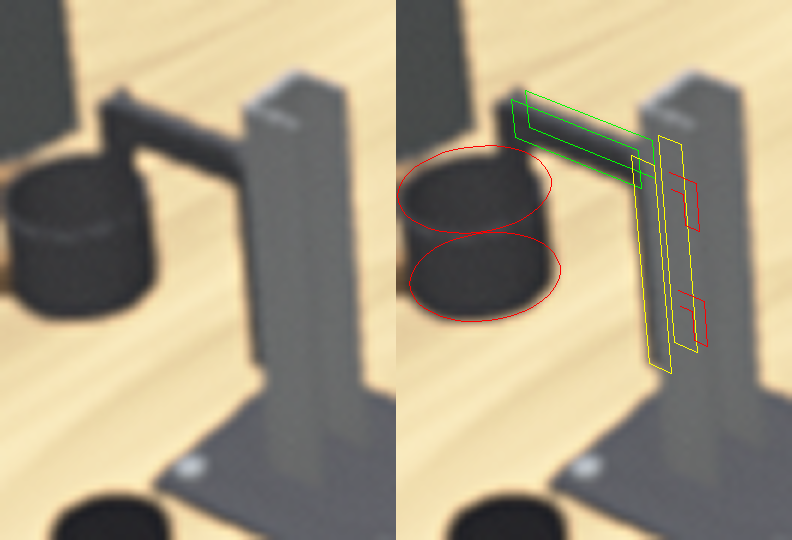

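View pics/h3.png

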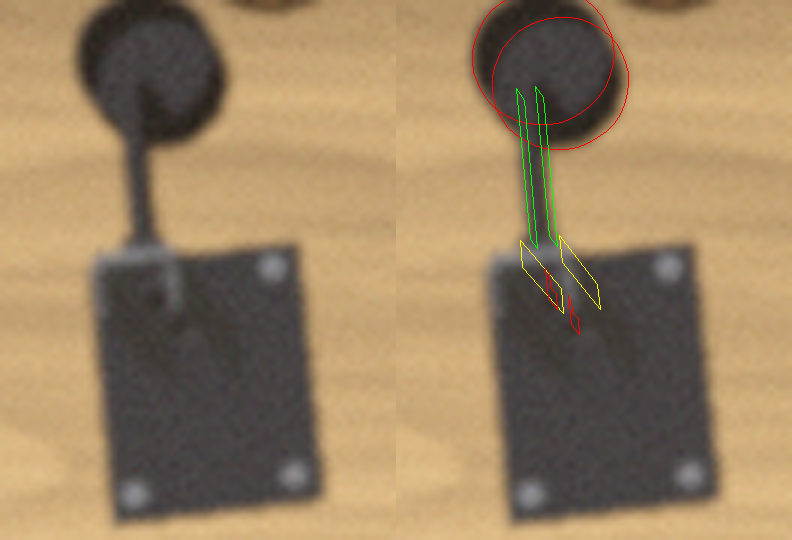

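Call:
move_arm:
  commands:
    - [[7,-4,15],[0.4,1,-0.5],91.8]
    - [[7,-4,15],[0.3,1,-0.5],91.8]
    - [[0,0,15],[0,0,0],91.8]
    - [[0,0,15],[0,0,0],91.8]
    - [[0,0,0],[0,0,0],91.8]
    - [[0,0,0],[0,0,0],91.8]

```text
clock: 15.5
eef_pos: [0.6685, -0.1963, 0.2061]
orientation: [1.0, 0.008, 0.002, -0.002]
ft_force: [-0.3, 0.2, -0.0]
opening: 0.0917
```

```bash
python3 -c "
from plan import *
plan([.665,-.21,.09],0,4,91.8)
s=snap('side');crop(s,190,80,300,190,6,'s10')"
```

```text
total tool mm [ -4.3  14.1 116. ] turn [-0.27 -0.26  0.89] F [-0.3  0.2 -0. ] t 15.5 op 0.0917
[[[-1.1, 3.5, 29.0], [-0.07, -0.07, 0.22], 91.8], [[-1.0, 3.5, 29.0], [-0.07, -0.07, 0.22], 91.8], [[-1.0, 3.5, 29.0], [-0.07, -0.07, 0.22], 91.8], [[-0.9, 3.4, 29.0], [-0.07, -0.07, 0.22], 91.8]]
```

View pics/s10.png

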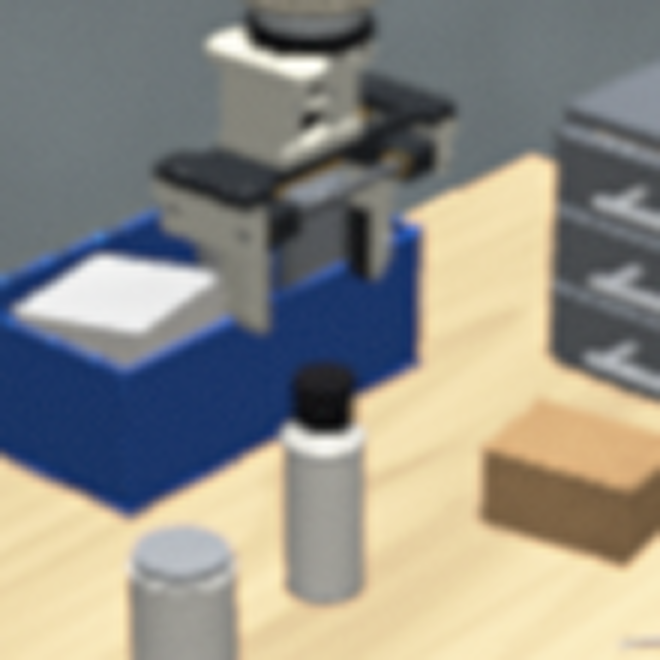

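Call:
move_arm:
  commands:
    - [[-4,13,0],[-0.2,-0.2,0.8],91.8]
    - [[0,0,0],[0,0,0],91.8]
    - [[0,0,10],[0,0,0],91.8]
    - [[0,0,15],[0,0,0],91.8]
    - [[0,0,0],[0,0,0],91.8]
    - [[0,0,0],[0,0,0],91.8]

```text
clock: 16.15
eef_pos: [0.6652, -0.2109, 0.1812]
orientation: [1.0, 0.0, 0.002, -0.0]
ft_force: [0.7, -0.0, -0.2]
opening: 0.0919
```

```bash
python3 -c "
from plan import *
plan([.665,-.21,.09],0,4,91.8)
s=snap('side');crop(s,190,80,300,190,6,'s11')"
```

```text
total tool mm [-0.5 -0.9 91.2] turn [-0.   -0.22  0.  ] F [ 0.7 -0.  -0.2] t 16.15 op 0.0919
[[[-0.1, -0.2, 22.8], [-0.0, -0.05, 0.0], 91.8], [[-0.1, -0.2, 22.8], [-0.0, -0.05, 0.0], 91.8], [[-0.1, -0.2, 22.8], [-0.0, -0.05, 0.0], 91.8], [[-0.1, -0.2, 22.8], [-0.0, -0.05, 0.0], 91.8]]
```

View pics/s11.png

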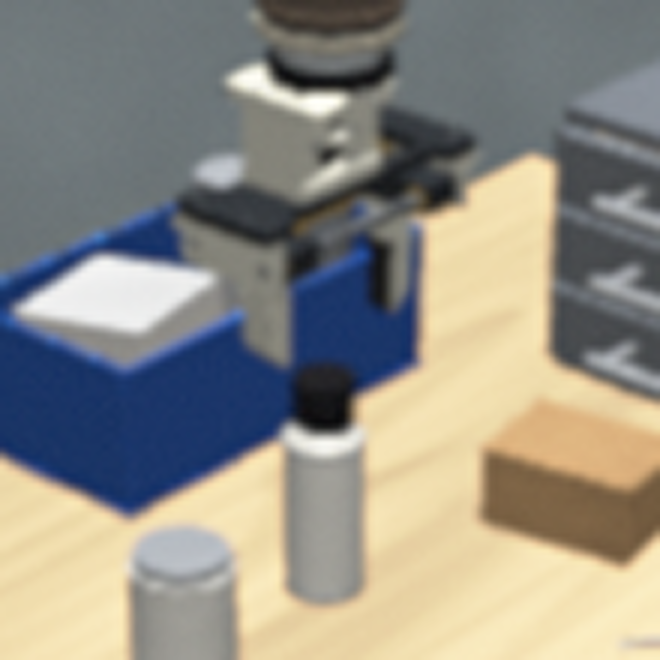

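Centred. Lower around the can.

Call:
move_arm:
  commands:
    - [[0,0,18],[0,0,0],91.8]
    - [[0,0,20],[0,0,0],91.8]
    - [[0,0,20],[0,0,0],91.8]
    - [[0,0,15],[0,0,0],91.8]
    - [[0,0,8],[0,0,0],91.8]
    - [[0,0,0],[0,0,0],91.8]
    - [[0,0,0],[0,0,0],91.8]

```text
clock: 16.9
eef_pos: [0.6674, -0.2103, 0.0993]
orientation: [1.0, 0.001, 0.004, 0.0]
ft_force: [0.2, -0.0, 0.7]
opening: 0.0919
```

```bash
python3 -c "
from plan import *
plan([.665,-.21,.09],0,1,91.8)
s=snap('side');crop(s,190,80,300,190,6,'s12')"
```

```text
total tool mm [-2.5 -0.3  9.3] turn [ 0.01 -0.41  0.06] F [ 0.2 -0.   0.7] t 16.9 op 0.0919
[[[-2.5, -0.3, 9.3], [0.01, -0.41, 0.06], 91.8]]
```

View pics/s12.png

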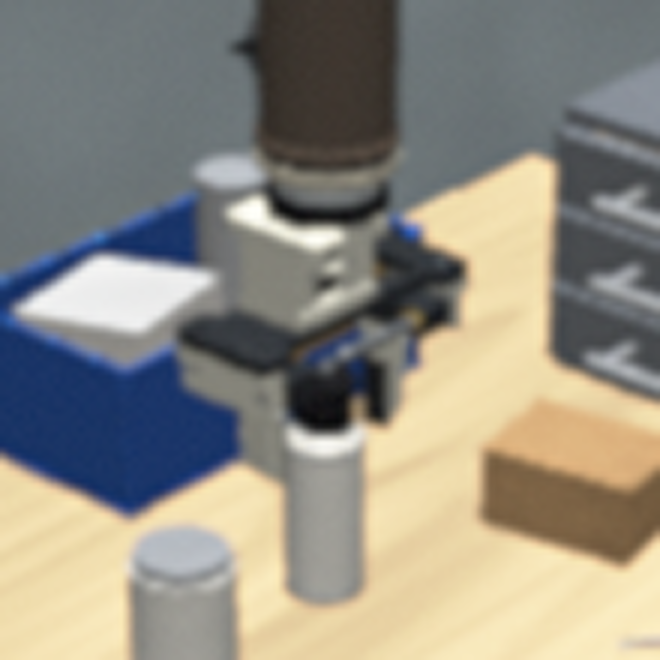

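Call:
move_arm:
  commands:
    - [[-2.5,0,8],[0,-0.4,0],91.8]
    - [[0,0,1],[0,0,0],91.8]
    - [[0,0,0],[0,0,0],80]
    - [[0,0,0],[0,0,0],70]
    - [[0,0,0],[0,0,0],60]
    - [[0,0,0],[0,0,0],55]
    - [[0,0,0],[0,0,0],50]
    - [[0,0,0],[0,0,0],45]
    - [[0,0,0],[0,0,0],40]
    - [[0,0,0],[0,0,0],40]
    - [[0,0,0],[0,0,0],40]
  newtons: 20

```text
clock: 18.05
eef_pos: [0.6663, -0.2111, 0.0925]
orientation: [1.0, 0.0, 0.002, 0.001]
ft_force: [0.4, -1.1, -0.2]
opening: 0.0511
```

```bash
python3 -c "
from plan import *
plan([.665,-.21,.09],0,1,91.8)
s=snap('side');crop(s,190,80,300,190,6,'s13')"
```

```text
total tool mm [-1.3 -1.1  2.5] turn [ 0.09 -0.22  0.03] F [ 0.4 -1.1 -0.2] t 18.05 op 0.0511
[[[-1.3, -1.1, 2.5], [0.09, -0.22, 0.03], 91.8]]
```

View pics/s13.png

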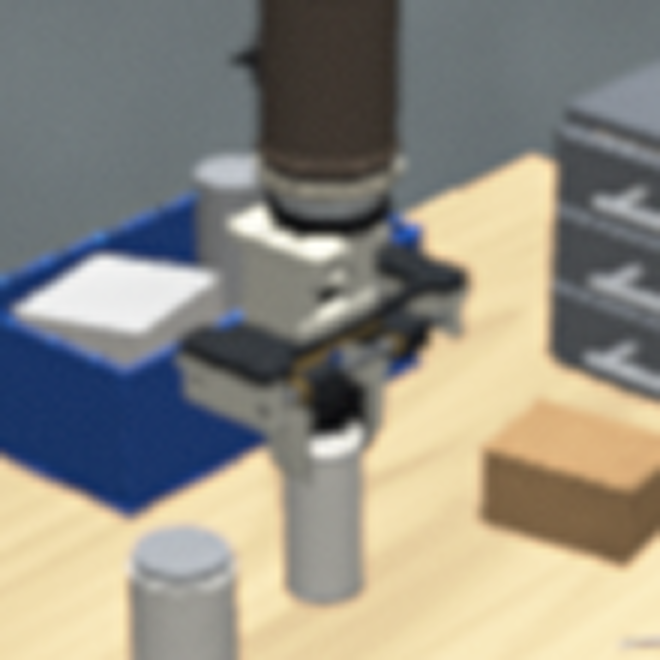

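Call:
move_arm:
  commands:
    - [[0,0,-4],[0,0,0],40]
    - [[0,0,-10],[0,0,0],40]
    - [[0,0,-15],[0,0,0],40]
    - [[0,0,-20],[0,0,0],40]
    - [[0,0,-25],[0,0,0],40]
    - [[0,0,-25],[0,0,0],40]
    - [[0,0,-25],[0,0,0],40]
    - [[0,0,-25],[0,0,0],40]
    - [[0,0,-15],[0,0,0],40]
    - [[0,0,0],[0,0,0],40]
    - [[0,0,0],[0,0,0],40]
  newtons: 35

```text
clock: 19.2
eef_pos: [0.665, -0.2097, 0.273]
orientation: [1.0, 0.001, 0.004, 0.001]
ft_force: [-0.3, -0.3, -2.7]
opening: 0.0512
```

```bash
python3 -c "
from plan import *
plan([.619,.261,.25],8.1,20,40)
s=snap('side');crop(s,190,60,300,190,6,'s14')"
```

```text
total tool mm [ -45.4 -470.8   21.9] turn [ 0.12 -0.44 -8.  ] F [-0.3 -0.3 -2.7] t 19.2 op 0.0512
[[[-2.3, -23.5, 1.1], [0.01, -0.02, -0.4], 40], [[-2.1, -23.6, 1.1], [0.01, -0.02, -0.4], 40], [[-1.9, -23.6, 1.1], [0.01, -0.02, -0.4], 40], [[-1.8, -23.6, 1.1], [0.01, -0.02, -0.4], 40], [[-1.6, -23.6, 1.1], [0.01, -0.02, -0.4], 40], [[-1.4, -23.6, 1.1], [0.01, -0.02, -0.4], 40], [[-1.3, -23.6, 1.1], [0.01, -0.02, -0.4], 40], [[-1.1, -23.6, 1.1], [0.01, -0.02, -0.4], 40], [[-0.9, -23.6, 1.1], [0.01, -0.02, -0.4], 40], [[-0.8, -23.6, 1.1], [0.01, -0.02, -0.4], 40], [[-0.6, -23.6, 1.1], [0.01, -0.02, -0.4], 40], [[-0.5, -23.6, 1.1], [0.01, -0.02, -0.4], 40], [[-0.3, -23.6, 1.1], [0.01, -0.02, -0.4], 40], [[-0.1, -23.6, 1.1], [0.01, -0.02, -0.4], 40], [[0.0, -23.6, 1.1], [0.01, -0.02, -0.4], 40], [[0.2, -23.6, 1.1], [0.01, -0.02, -0.4], 40], [[0.4, -23.6, 1.1], [0.01, -0.02, -0.4], 40], [[0.5, -23.6, 1.1], [0.01, -0.02, -0.4], 40], [[0.7, -23.6, 1.1], [0.01, -0.02, -0.4], 40], [[0.9, -23.6, 1.1], [0.01, -0.02, -0.4], 40]]
```

View pics/s14.png

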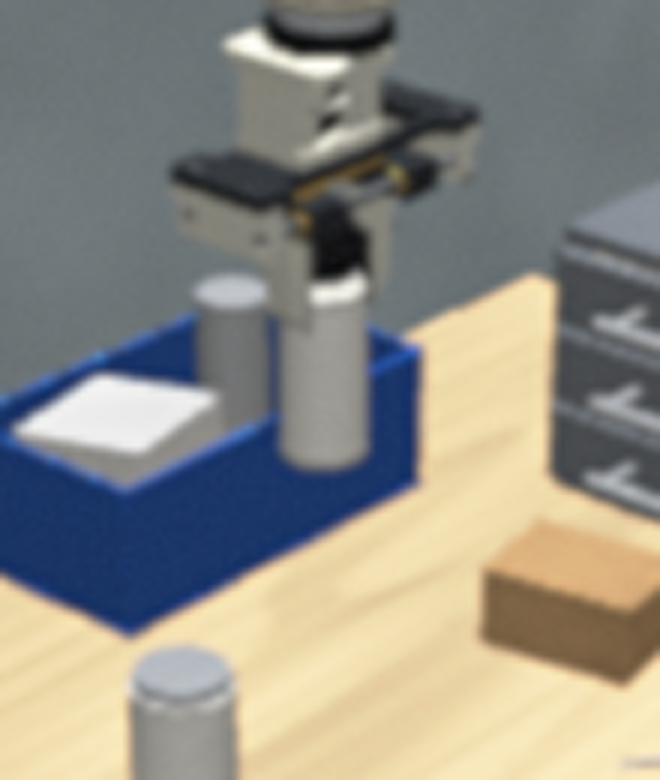

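Call:
move_arm:
  commands:
    - [[-1,-8,0],[0,0,0],40]
    - [[-2,-16,0],[0,0,0],40]
    - [[-2,-22,0],[0,0,-0.4],40]
    - [[-2,-24,0],[0,0,-0.4],40]
    - [[-2,-24,0],[0,0,-0.4],40]
    - [[-2,-24,0],[0,0,-0.4],40]
    - [[-1,-24,0],[0,0,-0.4],40]
    - [[-1,-24,0],[0,0,-0.4],40]
    - [[-1,-24,0],[0,0,-0.4],40]
    - [[-1,-24,0],[0,0,-0.4],40]
    - [[-1,-24,0],[0,0,-0.4],40]
    - [[0,-24,0],[0,0,-0.4],40]
    - [[0,-24,0],[0,0,-0.4],40]
    - [[0,-24,0],[0,0,-0.4],40]
    - [[0,-24,0],[0,0,-0.4],40]
    - [[0,-24,0],[0,0,-0.4],40]
    - [[0,-24,0],[0,0,-0.4],40]
    - [[0,-20,0],[0,0,-0.4],40]
    - [[0,-12,0],[0,0,-0.4],40]
    - [[0,-6,0],[0,0,0],40]

```text
clock: 21.25
eef_pos: [0.5981, 0.2569, 0.264]
orientation: [0.997, 0.08, -0.005, 0.002]
ft_force: [5.8, -16.3, 3.5]
opening: 0.0508
```

Call:
move_arm:
  commands:
    - [[0,0,0],[0,0,0],40]
    - [[0,0,0],[0,0,0],40]

```text
clock: 21.45
eef_pos: [0.5989, 0.2528, 0.2641]
orientation: [0.997, 0.079, -0.004, 0.007]
ft_force: [2.2, -4.4, 0.1]
opening: 0.0511
```

```bash
python3 -c "
from plan import *
plan([.619,.261,.25],8.1,1,40)"
```

```text
total tool mm [21.3 -5.1 13.9] turn [0.8  0.52 0.95] F [ 2.2 -4.4  0.1] t 21.45 op 0.0511
[[[21.3, -5.1, 13.9], [0.8, 0.52, 0.95], 40]]
```

```bash
python3 -c "
from ovh import *
ovh('h4','side',(120,130,210,270),k=4)
s=snap('side','full4')"
```

```text
(no output)
```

View pics/h4.png

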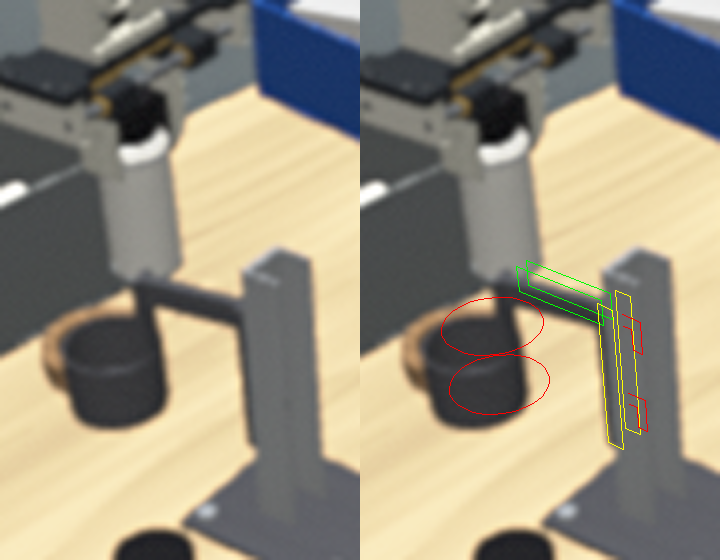

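Call:
move_arm:
  commands:
    - [[4,4,-3],[0,0,0],40]
    - [[4,3,-8],[0,0,0],40]
    - [[2,0,-15],[0,0,0],40]
    - [[0,0,-15],[0,0,0],40]
    - [[0,0,-10],[0,0,0],40]
    - [[0,0,0],[0,0,0],40]
    - [[0,0,0],[0,0,0],40]

```text
clock: 22.25
eef_pos: [0.6065, 0.2538, 0.3174]
orientation: [0.997, 0.083, -0.006, 0.006]
ft_force: [0.4, -0.0, -2.9]
opening: 0.0507
```

```bash
python3 -c "
from ovh import *
ovh('h5','side',(120,115,210,265),k=4)
from plan import *
plan([.619,.261,.3],8.1,1,40)"
```

```text
total tool mm [13.8 -5.1 17.1] turn [0.58 0.71 1.38] F [ 0.1  0.3 -1.5] t 22.3 op 0.0513
[[[13.8, -5.1, 17.1], [0.58, 0.71, 1.38], 40]]
```

View pics/h5.png

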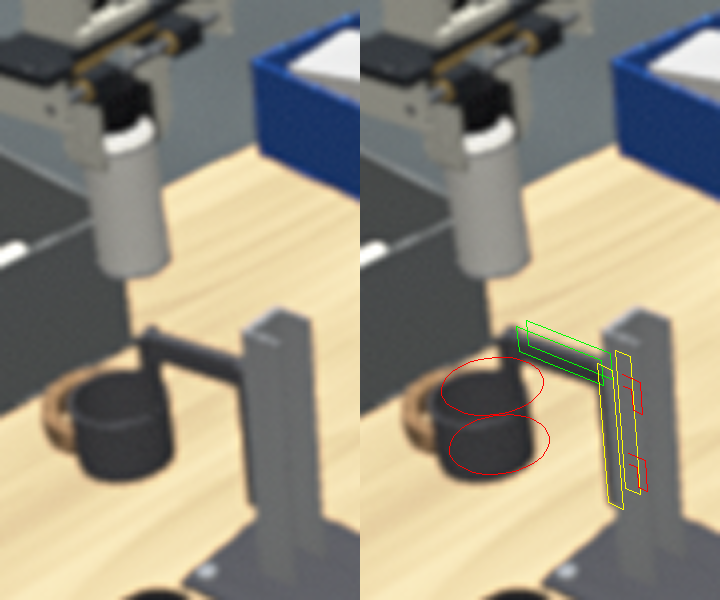

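```bash
cat > cc.py <<'E'
from ovh import *
def view(fn,win,k=6,cuppose=UPP,tilt=0,tz=.0925,zb=.06):
    s=snapshot('side');st=read_state();q=R.from_quat(st['orientation']);p=st['eef_pos']
    x0,y0,x1,y1=win;c=cv2.resize(s['img'][y0:y1,x0:x1],None,fx=k,fy=k,interpolation=cv2.INTER_CUBIC);c0=c.copy()
    T=R.from_euler('y',tilt,degrees=True)
    for r,z,col in((.026,0,(0,0,255)),(.026,.108,(0,255,0)),(.02,.15,(255,0,255))):
        L=circ(0,0,r,-(z-tz)); L=T.apply(L-[0,0,-.012])+[0,0,-.012]
        P=q.apply(L)+p
        u=(proj(s,P+SO)-[x0,y0]+.5)*k-.5;cv2.polylines(c,[np.int32(u.round())],True,col,1)
    for L,col in brl():
        u=(proj(s,W(cuppose,np.array(L)+[0,0,zb])+SO)-[x0,y0]+.5)*k-.5;cv2.polylines(c,[np.int32(u.round())],False,col,1)
    o=np.hstack([c0,c]);f=min(1,800/o.shape[1],600/o.shape[0]);cv2.imwrite('pics/'+fn+'.png',cv2.resize(o,None,fx=f,fy=f,interpolation=cv2.INTER_AREA))
def fityaw(win,thr=(50,190),show=None):
    s=snapshot('side');D=dark(s,win,*thr)
    prims=BR[:1]
    def pose(v):
        return [UPP[0],UPP[1],UPP[2]+v[0]]
    best=[]
    M=np.ones(D.shape)
    def res(v): return (M*(render(s,lambda L:W([UPP[0]+v[1],UPP[1],UPP[2]+v[0]],np.array(L)+[0,0,.06+v[2]])+SO,BR,win)-D)).ravel()
    h=np.array([.01,.0007,.0007])
    reg=lambda v:np.r_[res(v),v/[.2,.002,.002]]
    r=least_squares(reg,[.0,0,0],jac=lambda v:np.array([(reg(v+e)-reg(v-e))/(2*hh) for e,hh in zip(np.diag(h),h)]).T,x_scale=h)
    print('yaw off deg',np.degrees(r.x[0]),r.x[1:],2*r.cost,(reg(np.zeros(3))**2).sum())
    return r.x
E
python3 - <<'E'
from cc import *
v=fityaw((135,195,179,240))
view('v1',(120,115,215,265),cuppose=[UPP[0]+v[1],UPP[1],UPP[2]+v[0]],zb=.06+v[2])
E
```

```text
yaw off deg 6.8252546218113945 [ 0.00247193 -0.0017712 ] 186.41728068560317 380.0125181012973
```

View pics/v1.png

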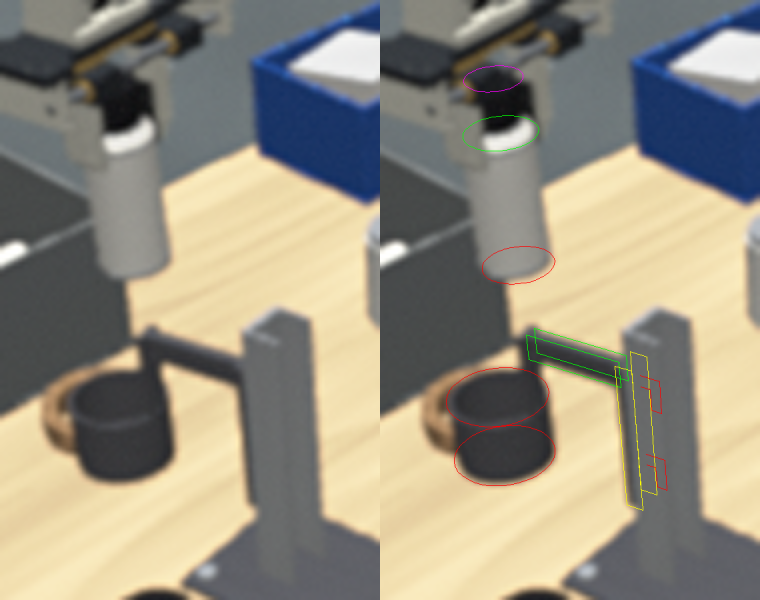

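```bash
python3 -c "
from plan import *
plan([.61,.05,.30],4,10,40)"
```

```text
total tool mm [-29.6 200.9  19.4] turn [0.64 0.74 5.45] F [ 0.  -0.2 -2.4] t 22.4 op 0.0512
[[[-3.0, 20.1, 1.9], [0.06, 0.07, 0.54], 40], [[-2.8, 20.1, 1.9], [0.06, 0.07, 0.54], 40], [[-2.6, 20.2, 1.9], [0.06, 0.07, 0.54], 40], [[-2.4, 20.2, 1.9], [0.06, 0.07, 0.54], 40], [[-2.2, 20.2, 1.8], [0.06, 0.07, 0.54], 40], [[-2.0, 20.2, 1.8], [0.06, 0.07, 0.54], 40], [[-1.8, 20.2, 1.8], [0.06, 0.07, 0.54], 40], [[-1.6, 20.3, 1.8], [0.06, 0.07, 0.54], 40], [[-1.4, 20.3, 1.7], [0.06, 0.07, 0.54], 40], [[-1.3, 20.3, 1.7], [0.06, 0.07, 0.54], 40]]
```

Call:
move_arm:
  commands:
    - [[0,10,0],[0,0,0.3],40]
    - [[-2,18,0],[0,0,0.5],40]
    - [[-2,20,1],[0,0,0.5],40]
    - [[-2,20,2],[0,0,0.5],40]
    - [[-2,20,2],[0,0,0.5],40]
    - [[-2,20,2],[0,0,0.5],40]
    - [[-2,20,2],[0,0,0.5],40]
    - [[-2,20,2],[0,0,0.5],40]
    - [[-2,20,2],[0,0,0.5],40]
    - [[-2,16,2],[0,0,0.5],40]
    - [[0,8,0],[0,0,0.4],40]
    - [[0,0,0],[0,0,0],40]
    - [[0,0,0],[0,0,0],40]

```text
clock: 23.7
eef_pos: [0.6097, 0.0296, 0.3019]
orientation: [1.0, 0.024, -0.008, 0.01]
ft_force: [-0.3, 0.6, -2.8]
opening: 0.0514
```

```bash
python3 -c "
from plan import *
plan([.61,.05,.12],4,10,40)
from cc import *
fityaw((135,195,179,240))
view('v2',(120,60,270,270),k=4)
s=snap('top');crop(s,140,90,290,220,5,'t20')"
```

```text
total tool mm [  4.2 -23.9 181.4] turn [ 1.1   0.91 -1.26] F [-0.3  0.6 -2.8] t 23.7 op 0.0514
[[[0.4, -2.4, 18.1], [0.11, 0.09, -0.13], 40], [[0.4, -2.4, 18.1], [0.11, 0.09, -0.13], 40], [[0.4, -2.3, 18.2], [0.11, 0.09, -0.13], 40], [[0.3, -2.3, 18.2], [0.11, 0.09, -0.13], 40], [[0.3, -2.2, 18.2], [0.11, 0.09, -0.13], 40], [[0.3, -2.2, 18.2], [0.11, 0.09, -0.13], 40], [[0.3, -2.2, 18.2], [0.11, 0.09, -0.13], 40], [[0.3, -2.1, 18.2], [0.11, 0.09, -0.13], 40], [[0.2, -2.1, 18.2], [0.11, 0.09, -0.13], 40], [[0.2, -2.1, 18.2], [0.11, 0.09, -0.13], 40]]
yaw off deg 6.772655162186908 [ 0.00257046 -0.00185994] 186.43087704842313 379.15965730444725
```

View pics/v2.png

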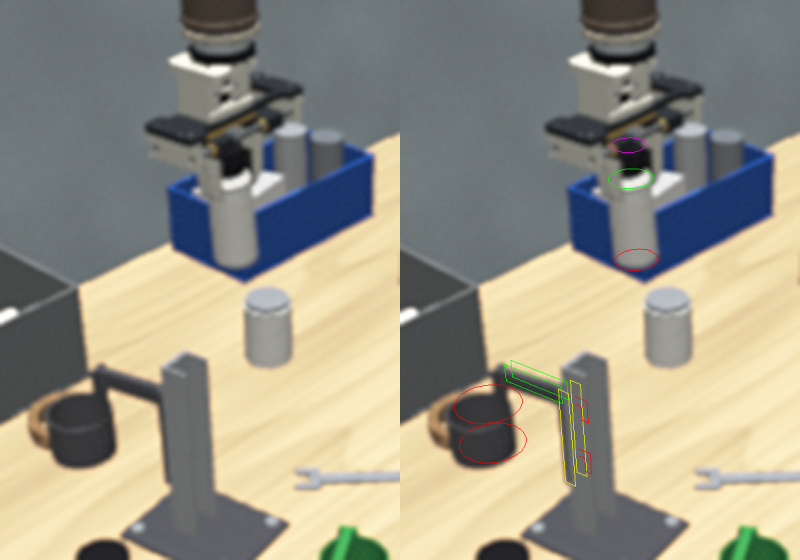

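View pics/t20.png

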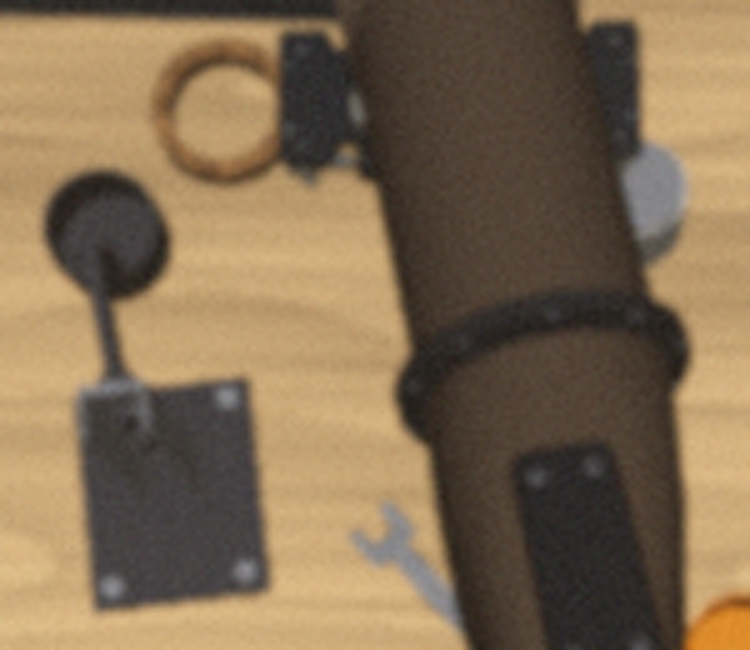

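Call:
move_arm:
  commands:
    - [[2,-10,10],[0.5,0.4,-0.5],40]
    - [[2,-12,15],[0.5,0.5,-0.5],40]
    - [[0,-2,20],[0,0,0],40]
    - [[0,0,20],[0,0,0],40]
    - [[0,0,20],[0,0,0],40]
    - [[0,0,20],[0,0,0],40]
    - [[0,0,20],[0,0,0],40]
    - [[0,0,20],[0,0,0],40]
    - [[0,0,20],[0,0,0],40]
    - [[0,0,0],[0,0,0],40]
    - [[0,0,0],[0,0,0],40]

```text
clock: 24.95
eef_pos: [0.6135, 0.0713, 0.1325]
orientation: [0.999, 0.044, 0.002, -0.003]
ft_force: [0.7, 0.5, -1.2]
opening: 0.0511
```

```bash
python3 -c "
from plan import *
plan([.61,.055,.093],4,1,40)"
```

```text
total tool mm [-5.1 16.1 39.4] turn [-0.33 -0.28  1.05] F [ 0.7  0.5 -1.2] t 24.95 op 0.0511
[[[-5.1, 16.1, 39.4], [-0.33, -0.28, 1.05], 40]]
```

Call:
move_arm:
  commands:
    - [[0,0,10],[-0.3,-0.3,0],40]
    - [[0,0,10],[0,0,0],40]
    - [[0,0,8],[0,0,0],40]
    - [[0,0,0],[0,0,0],40]
    - [[0,0,0],[0,0,0],40]

```text
clock: 25.45
eef_pos: [0.6153, 0.0728, 0.1051]
orientation: [0.999, 0.045, 0.002, -0.0]
ft_force: [0.9, 0.4, -1.8]
opening: 0.0506
```

```bash
python3 -c "
from plan import *
plan([.61,.07,.093],4,1,40)
s=snap('side');crop(s,160,80,260,190,6,'s20')"
```

```text
total tool mm [-5.6  2.3 12.1] turn [-0.05 -0.2   1.12] F [ 0.9  0.4 -1.8] t 25.45 op 0.0506
[[[-5.6, 2.3, 12.1], [-0.05, -0.2, 1.12], 40]]
```

View pics/s20.png

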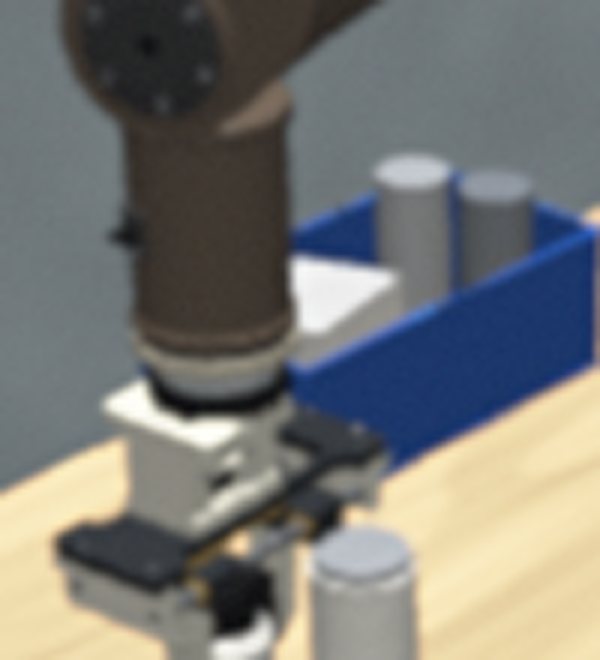

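Call:
move_arm:
  commands:
    - [[0,0,4],[0,0,0],40]
    - [[0,0,3],[0,0,0],40]
    - [[0,0,2],[0,0,0],40]
    - [[0,0,0],[0,0,0],40]

```text
clock: 25.9
eef_pos: [0.6158, 0.0724, 0.0961]
orientation: [0.999, 0.044, 0.002, -0.0]
ft_force: [0.2, 0.0, -2.9]
opening: 0.0514
```

Call:
move_arm:
  commands:
    - [[0,0,2],[0,0,0],40]
    - [[0,0,1],[0,0,0],40]
    - [[0,0,0],[0,0,0],40]

```text
clock: 26.2
eef_pos: [0.6169, 0.0725, 0.094]
orientation: [0.999, 0.044, 0.004, -0.001]
ft_force: [0.2, -0.3, -1.5]
opening: 0.051
```

Call:
move_arm:
  commands:
    - [[0,0,1.5],[0,-0.3,0],40]
    - [[0,0,1],[0,0,0],40]
    - [[0,0,0],[0,0,0],40]

```text
clock: 26.5
eef_pos: [0.6191, 0.0727, 0.094]
orientation: [0.999, 0.044, 0.003, -0.001]
ft_force: [-0.7, 0.7, -1.2]
opening: 0.0508
```

```bash
python3 -c "
from plan import *
plan([.61,.07,.09],4,1,40)
s=snap('side');crop(s,160,130,260,230,6,'s21')"
```

```text
total tool mm [-9.3  1.9  3.9] turn [-0.05 -0.36  1.05] F [-0.7  0.7 -1.2] t 26.5 op 0.0508
[[[-9.3, 1.9, 3.9], [-0.05, -0.36, 1.05], 40]]
```

View pics/s21.png

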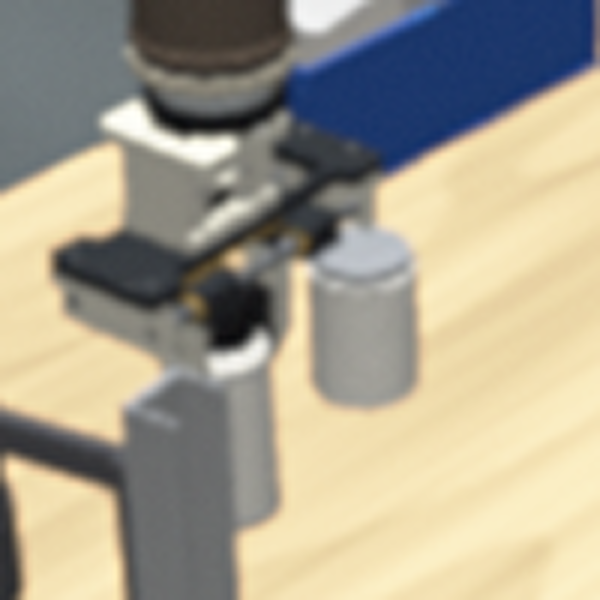

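Call:
move_arm:
  commands:
    - [[0,0,3],[0,0,0],40]
    - [[0,0,2],[0,0,0],40]

```text
clock: 26.75
eef_pos: [0.6235, 0.0726, 0.0935]
orientation: [0.999, 0.044, 0.008, -0.001]
ft_force: [-3.4, -1.5, 15.6]
opening: 0.051
```

Call:
move_arm:
  commands:
    - [[-1,0,-0.5],[0,-0.8,0],40]
    - [[0,0,0],[0,0,0],40]
  newtons: 10

```text
clock: 26.95
eef_pos: [0.6225, 0.0725, 0.0942]
orientation: [0.999, 0.044, 0.001, -0.0]
ft_force: [0.0, 0.2, -1.7]
opening: 0.0519
```

```bash
python3 -c "
from plan import *
plan([.61,.07,.09],4,1,40)
s=snap('side');crop(s,160,130,260,230,6,'s22')"
```

```text
total tool mm [-12.7   1.4   4.2] turn [-0.03 -0.08  1.  ] F [ 0.   0.2 -1.7] t 26.95 op 0.0519
[[[-12.7, 1.4, 4.2], [-0.03, -0.08, 1.0], 40]]
```

View pics/s22.png

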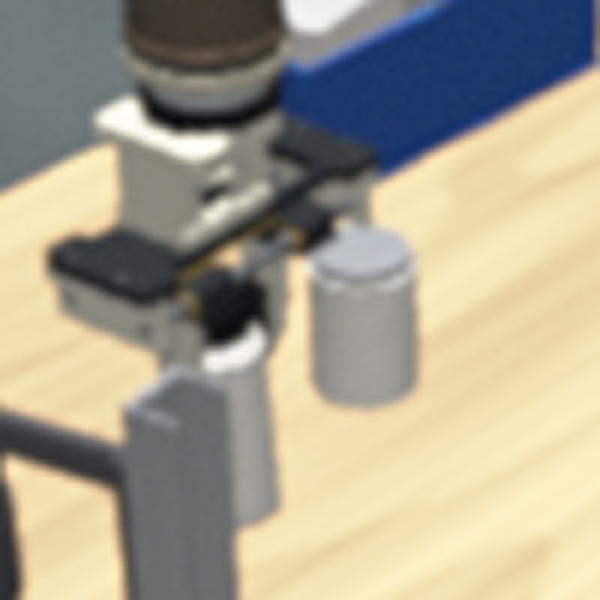

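Call:
move_arm:
  commands:
    - [[-4,0,0],[0,0,0],40]
    - [[0,0,0],[0,0,0],40]
    - [[0,0,0],[0,0,0],54]
    - [[0,0,0],[0,0,0],60]
    - [[0,0,0],[0,0,0],70]
    - [[0,0,0],[0,0,0],80]
    - [[0,0,0],[0,0,0],80]

```text
clock: 27.7
eef_pos: [0.6173, 0.0722, 0.093]
orientation: [0.999, 0.044, 0.0, -0.0]
ft_force: [0.6, 0.3, 0.7]
opening: 0.0779
```

```bash
python3 -c "
from plan import *
plan([.61,.07,.09],4,1,40)
s=snap('side');crop(s,160,130,260,230,6,'s23')"
```

```text
total tool mm [-7.5  1.5  3. ] turn [-0.03 -0.    1.02] F [0.6 0.3 0.7] t 27.7 op 0.0779
[[[-7.5, 1.5, 3.0], [-0.03, -0.0, 1.02], 40]]
```

View pics/s23.png

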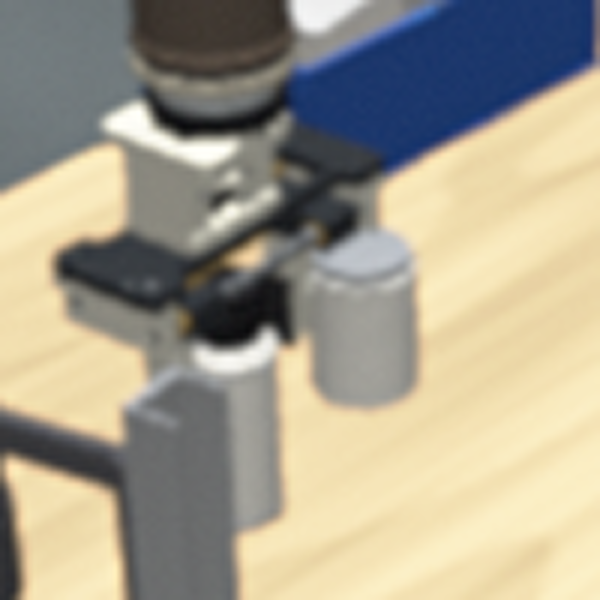

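Call:
move_arm:
  commands:
    - [[0,0,-10],[0,0,0],80]
    - [[0,0,-25],[0,0,0],80]
    - [[0,0,-30],[0,0,0],80]
    - [[0,0,-35],[0,0,0],80]
    - [[0,0,-35],[0,0,0],60]
    - [[0,0,-35],[0,0,0],50]
    - [[0,0,-10],[0,0,0],50]
    - [[0,0,0],[0,0,0],50]

```text
clock: 28.55
eef_pos: [0.6164, 0.0726, 0.2843]
orientation: [0.999, 0.044, 0.0, -0.001]
ft_force: [-1.1, 0.1, 0.2]
opening: 0.053
```

```bash
python3 -c "
from plan import *
plan([.547,.2555,.27],14,12,50)
s=snap('side');crop(s,130,110,260,230,6,'s24')"
```

```text
total tool mm [ -53.  -188.3   14.6] turn [-0.09 -0.04 -8.91] F [-1.1  0.1  0.2] t 28.55 op 0.053
[[[-4.4, -15.7, 1.2], [-0.01, -0.0, -0.74], 50], [[-4.2, -15.7, 1.2], [-0.01, -0.0, -0.74], 50], [[-4.0, -15.8, 1.2], [-0.01, -0.0, -0.74], 50], [[-3.8, -15.9, 1.2], [-0.01, -0.0, -0.74], 50], [[-3.6, -15.9, 1.2], [-0.01, -0.0, -0.74], 50], [[-3.4, -15.9, 1.2], [-0.01, -0.0, -0.74], 50], [[-3.2, -16.0, 1.2], [-0.01, -0.0, -0.74], 50], [[-3.0, -16.0, 1.2], [-0.01, -0.0, -0.74], 50], [[-2.8, -16.1, 1.2], [-0.01, -0.0, -0.74], 50], [[-2.6, -16.1, 1.2], [-0.01, -0.0, -0.74], 50], [[-2.3, -16.1, 1.2], [-0.01, -0.0, -0.74], 50], [[-2.1, -16.2, 1.2], [-0.01, -0.0, -0.74], 50]]
```

View pics/s24.png

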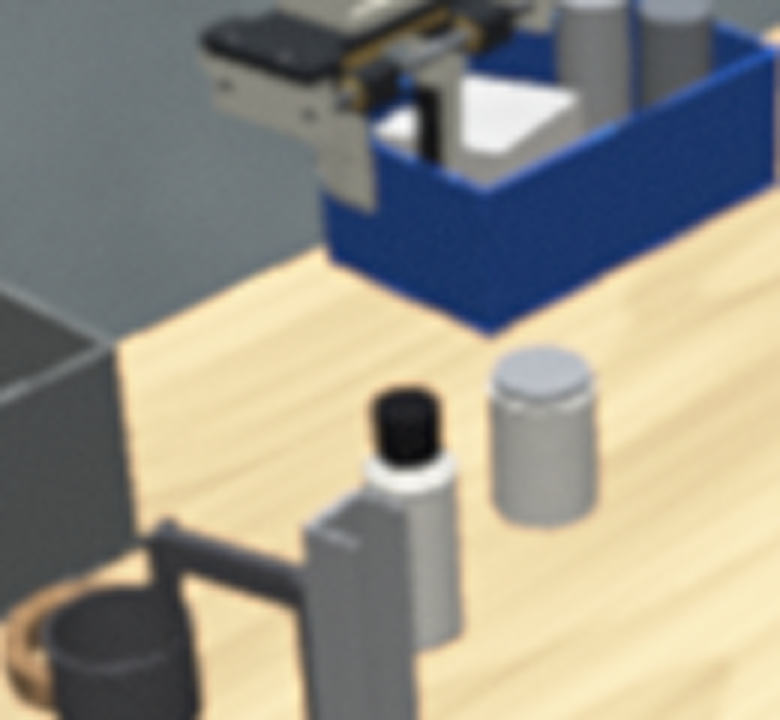

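Call:
move_arm:
  commands:
    - [[-3,-10,0],[0,0,-0.7],50]
    - [[-3,-16,0],[0,0,-0.7],50]
    - [[-3,-16,0],[0,0,-0.7],50]
    - [[-3,-16,0],[0,0,-0.7],50]
    - [[-3,-16,0],[0,0,-0.7],50]
    - [[-3,-16,0],[0,0,-0.7],50]
    - [[-3,-16,0],[0,0,-0.7],50]
    - [[-3,-16,0],[0,0,-0.7],50]
    - [[-3,-16,0],[0,0,-0.7],50]
    - [[-2,-16,0],[0,0,-0.7],50]
    - [[-2,-14,0],[0,0,-0.7],50]
    - [[-2,-8,0],[0,0,-0.7],50]
    - [[0,0,0],[0,0,0],50]
    - [[0,0,0],[0,0,0],50]

```text
clock: 30.0
eef_pos: [0.5458, 0.2587, 0.2785]
orientation: [0.992, 0.127, -0.005, -0.001]
ft_force: [-0.2, 0.8, 0.0]
opening: 0.0498
```

```bash
python3 -c "
from plan import *
plan([.547,.2555,.27],14,1,50)"
```

```text
total tool mm [0.5 3.4 8.5] turn [-0.18  0.52  0.57] F [-0.2  0.8  0. ] t 30.0 op 0.0498
[[[0.5, 3.4, 8.5], [-0.18, 0.52, 0.57], 50]]
```

Call:
move_arm:
  commands:
    - [[0,3,10],[0,0.5,0.5],50]
    - [[0,0,20],[0,0,0],50]
    - [[0,0,20],[0,0,0],50]
    - [[0,0,20],[0,0,0],50]
    - [[0,0,0],[0,0,0],50]
    - [[0,0,0],[0,0,0],50]

```text
clock: 30.6
eef_pos: [0.5504, 0.2501, 0.2076]
orientation: [0.993, 0.118, 0.001, -0.0]
ft_force: [0.7, 0.4, -0.3]
opening: 0.0498
```

```bash
python3 -c "
from plan import *
plan([.547,.2555,.158],14,1,50)
s=snap('side');crop(s,130,130,230,230,6,'s25')"
```

```text
total tool mm [-2.2 -6.  49.6] turn [-0.02 -0.17 -0.49] F [ 0.7  0.4 -0.3] t 30.6 op 0.0498
[[[-2.2, -6.0, 49.6], [-0.02, -0.17, -0.49], 50]]
```

View pics/s25.png

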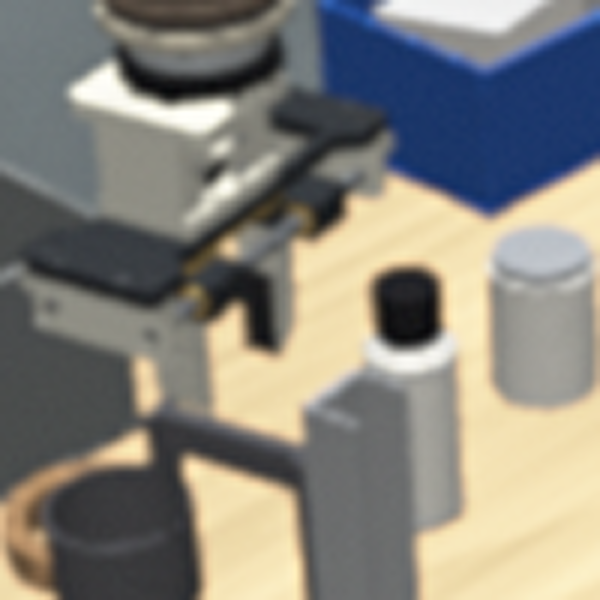

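Call:
move_arm:
  commands:
    - [[-2,-5,8],[0,0,0],50]
    - [[0,0,15],[0,0,0],50]
    - [[0,0,15],[0,0,0],50]
    - [[0,0,8],[0,0,0],50]
    - [[0,0,0],[0,0,0],50]
    - [[0,0,0],[0,0,0],50]

```text
clock: 31.25
eef_pos: [0.5492, 0.2571, 0.1641]
orientation: [0.993, 0.117, 0.005, -0.002]
ft_force: [-0.1, 0.2, 0.5]
opening: 0.0498
```

```bash
python3 -c "
from plan import *
plan([.547,.2555,.158],14,1,50)
s=snap('side');crop(s,130,130,230,230,6,'s26')"
```

```text
total tool mm [-2.5  1.   6. ] turn [-0.14 -0.6  -0.53] F [-0.1  0.2  0.5] t 31.25 op 0.0498
[[[-2.5, 1.0, 6.0], [-0.14, -0.6, -0.53], 50]]
```

View pics/s26.png

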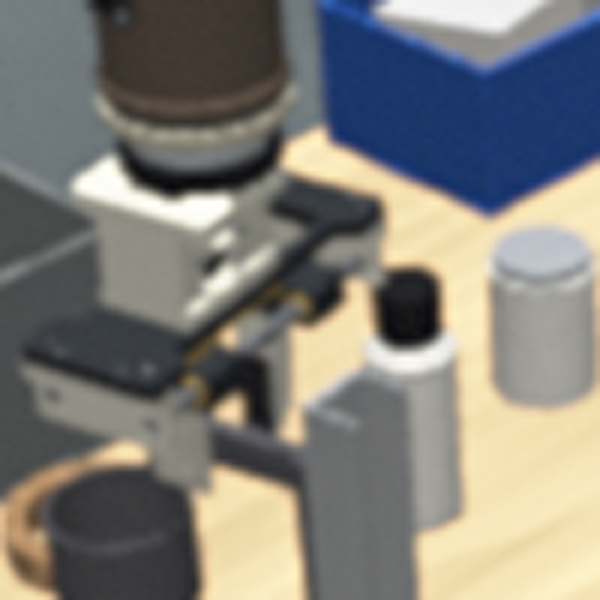

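Call:
move_arm:
  commands:
    - [[-2,1,4],[0,-0.6,0],35]
    - [[0,0,0],[0,0,0],25]
    - [[0,0,0],[0,0,0],18]
    - [[0,0,0],[0,0,0],12]
    - [[0,0,0],[0,0,0],5]
    - [[0,0,0],[0,0,0],5]
    - [[0,0,0],[0,0,0],5]
    - [[0,0,0],[0,0,0],5]
  newtons: 30

```text
clock: 32.1
eef_pos: [0.5482, 0.2562, 0.1617]
orientation: [0.993, 0.117, 0.001, -0.002]
ft_force: [-1.1, 0.4, 0.4]
opening: 0.0097
```

```bash
python3 -c "
from plan import *
plan([.545,.2505,.158],8.1,4,5)
"
```

```text
total tool mm [-4.5  4.8  3.7] turn [-0.21 -0.1   5.35] F [-1.1  0.4  0.4] t 32.1 op 0.0097
[[[-1.1, 1.2, 0.9], [-0.05, -0.03, 1.34], 5], [[-1.1, 1.2, 0.9], [-0.05, -0.03, 1.34], 5], [[-1.1, 1.3, 0.9], [-0.05, -0.03, 1.34], 5], [[-1.0, 1.3, 0.9], [-0.05, -0.03, 1.34], 5]]
```

Call:
move_arm:
  commands:
    - [[-0.5,1.4,0],[0,0,1.4],5]
    - [[-0.5,1.4,0],[0,0,1.4],5]
    - [[-0.5,1.4,0],[0,0,1.4],5]
    - [[-0.5,1.4,0],[0,0,1.4],5]
    - [[0,0,0],[0,0,0],5]

```text
clock: 32.6
eef_pos: [0.549, 0.2498, 0.162]
orientation: [0.998, 0.063, 0.002, -0.002]
ft_force: [2.1, 0.5, -1.6]
opening: 0.0097
```

```bash
python3 -c "
from plan import *
plan([.545,.2505,.158],8.1,1,5)
"
```

```text
total tool mm [-3.9 -1.2  4. ] turn [-0.25 -0.27 -0.84] F [ 2.1  0.5 -1.6] t 32.6 op 0.0097
[[[-3.9, -1.2, 4.0], [-0.25, -0.27, -0.84], 5]]
```

Call:
move_arm:
  commands:
    - [[-1,-1,0],[0,0,-0.8],5]
    - [[-2,0,0],[0,0,0],5]
    - [[0,0,2],[0,0,0],5]
    - [[0,0,2],[0,0,0],5]
  newtons: 50

```text
clock: 33.0
eef_pos: [0.5493, 0.2514, 0.1612]
orientation: [0.997, 0.071, 0.006, -0.003]
ft_force: [-0.6, -2.8, 16.1]
opening: 0.0094
```

```bash
python3 -c "
from plan import *
plan([.545,.2505,.158],8.1,1,5)
from cc import *
fityaw((135,210,179,240))
view('v5',(120,130,215,265))
"
```

```text
total tool mm [-4.4  0.3  3.2] turn [-0.33 -0.75  0.1 ] F [-0.6 -2.8 16.1] t 33.0 op 0.0094
[[[-4.4, 0.3, 3.2], [-0.33, -0.75, 0.1], 5]]
yaw off deg 0.9672627050863427 [0.00205376 0.00152764] 25.371416203986435 36.89972351673602
```

View pics/v5.png

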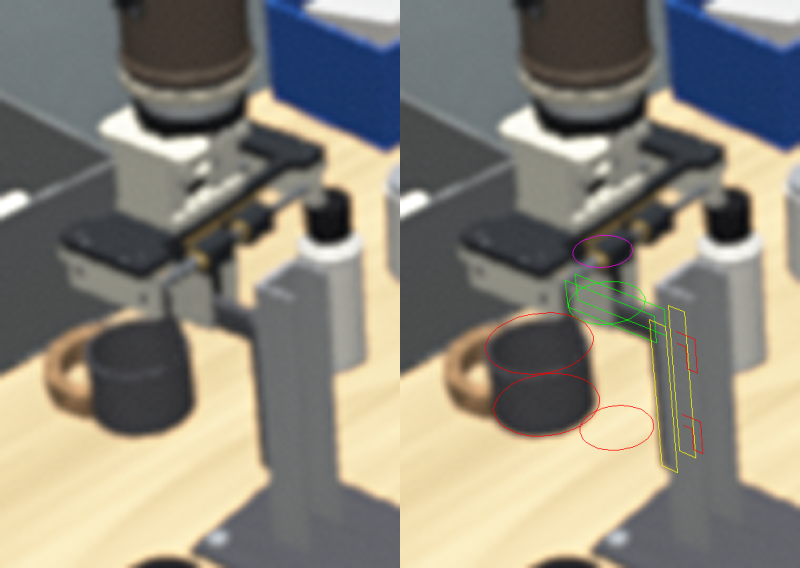

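Call:
move_arm:
  commands:
    - [[0,0,-0.5],[0,-0.7,0],5]
    - [[0,0,0],[0,0,0],5]
    - [[0,0,0],[0,0,0],14]
    - [[0,0,0],[0,0,0],30]
    - [[0,0,0],[0,0,0],45]
    - [[0,0,-10],[0,0,0],50]
    - [[0,0,-25],[0,0,0],50]
    - [[0,0,-30],[0,0,0],50]
    - [[0,0,-35],[0,0,0],60]
    - [[0,0,-25],[0,0,0],80]
    - [[0,0,0],[0,0,0],80]
  newtons: 25

```text
clock: 34.2
eef_pos: [0.5457, 0.2509, 0.2932]
orientation: [0.997, 0.074, -0.003, -0.002]
ft_force: [-0.1, 0.3, -0.3]
opening: 0.0693
```

Run:
```python
from plan import *
from cc import *
print(fityaw((135,195,179,240)))
ss=snapshot('side');k=6
crop(ss,150,130,240,230,6,'s30')
for p in ([.6195,.0725],[.6155,.0725]):
    print(p,proj(ss,[[p[0],p[1],.15],[p[0],p[1],0.]]+SO))
plan([.618,.0725,.29],4,10,91.8)
```

```text
yaw off deg 1.503446010301582 [ 0.00121392 -0.00069163] 194.27735388261905 210.41750982551153
[ 0.02624008  0.00121392 -0.00069163]
[0.6195, 0.0725] [[196.81831497 176.84553241]
 [199.01483886 214.55643847]]
[0.6155, 0.0725] [[197.68477381 177.2740693 ]
 [199.84218471 215.01237953]]
total tool mm [ 46.5 186.5  -1.3] turn [-0.16  0.61  4.45] F [-0.  -0.4 -0. ] t 34.3 op 0.0769
[[[4.6, 18.6, -0.1], [-0.02, 0.06, 0.44], 91.8], [[4.8, 18.6, -0.1], [-0.02, 0.06, 0.44], 91.8], [[4.9, 18.6, -0.1], [-0.02, 0.06, 0.44], 91.8], [[5.1, 18.5, -0.1], [-0.02, 0.06, 0.44], 91.8], [[5.2, 18.5, -0.1], [-0.02, 0.06, 0.44], 91.8], [[5.4, 18.5, -0.1], [-0.02, 0.06, 0.44], 91.8], [[5.5, 18.4, -0.1], [-0.02, 0.06, 0.44], 91.8], [[5.7, 18.4, -0.1], [-0.02, 0.06, 0.44], 91.8], [[5.8, 18.3, -0.0], [-0.02, 0.06, 0.44], 91.8], [[5.9, 18.3, -0.0], [-0.02, 0.06, 0.44], 91.8]]
```

View pics/s30.png

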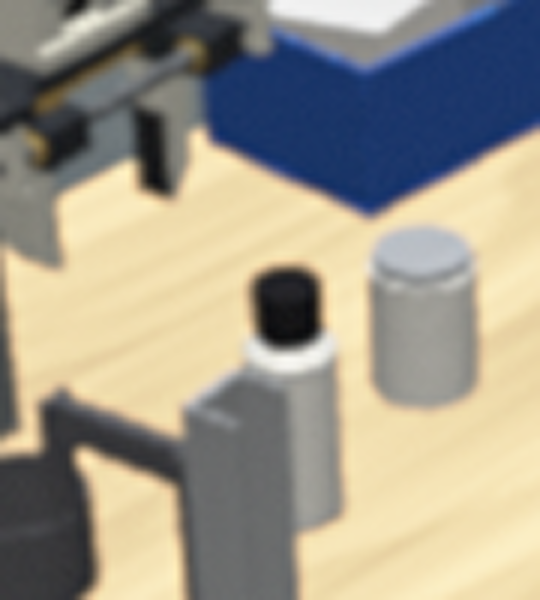

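Call:
move_arm:
  commands:
    - [[4,8,0],[0,0,0.4],80]
    - [[5,18,0],[0,0,0.4],91.8]
    - [[5,18,0],[0,0,0.4],91.8]
    - [[5,18,0],[0,0,0.4],91.8]
    - [[5,18,0],[0,0,0.4],91.8]
    - [[5,18,0],[0,0,0.4],91.8]
    - [[5,18,0],[0,0,0.4],91.8]
    - [[5,18,0],[0,0,0.4],91.8]
    - [[5,18,0],[0,0,0.4],91.8]
    - [[4,12,0],[0,0,0.4],91.8]
    - [[1,5,0],[0,0,0],91.8]
    - [[0,0,0],[0,0,0],91.8]
    - [[0,0,0],[0,0,0],91.8]

```text
clock: 35.6
eef_pos: [0.6168, 0.0679, 0.2841]
orientation: [0.999, 0.033, -0.009, 0.001]
ft_force: [-0.3, 0.2, 0.6]
opening: 0.0919
```

Run:
```python
from plan import *
from cc import *
plan([.6155,.0725,.19],4,10,91.8)
ovh('h9','top',(130,125,200,215),k=5,so=np.array([-.0009,0,-.0011]))
ovh('h10','side',(130,175,210,265),k=5)
```

```text
total tool mm [ 0.8 -4.8 94.1] turn [ 0.08  1.04 -0.21] F [-0.3  0.2  0.6] t 35.6 op 0.0919
[[[0.1, -0.5, 9.4], [0.01, 0.1, -0.02], 91.8], [[0.1, -0.5, 9.4], [0.01, 0.1, -0.02], 91.8], [[0.0, -0.5, 9.4], [0.01, 0.1, -0.02], 91.8], [[0.0, -0.5, 9.4], [0.01, 0.1, -0.02], 91.8], [[0.0, -0.5, 9.4], [0.01, 0.1, -0.02], 91.8], [[-0.0, -0.5, 9.4], [0.01, 0.1, -0.02], 91.8], [[-0.0, -0.5, 9.4], [0.01, 0.1, -0.02], 91.8], [[-0.0, -0.5, 9.4], [0.01, 0.1, -0.02], 91.8], [[-0.1, -0.5, 9.4], [0.01, 0.1, -0.02], 91.8], [[-0.1, -0.5, 9.4], [0.01, 0.1, -0.02], 91.8]]
```

View pics/h9.png

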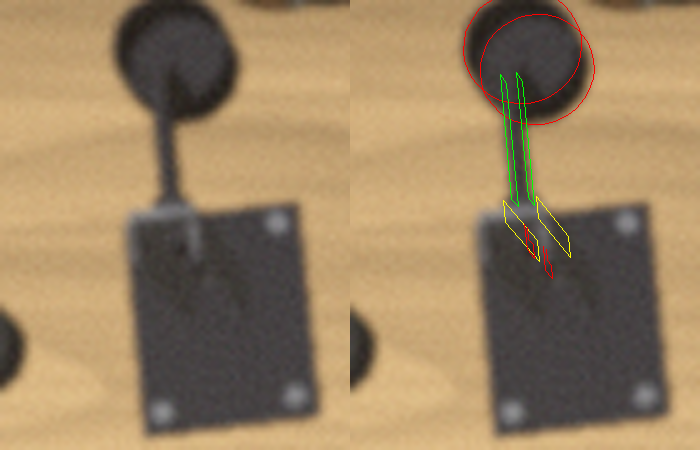

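View pics/h10.png

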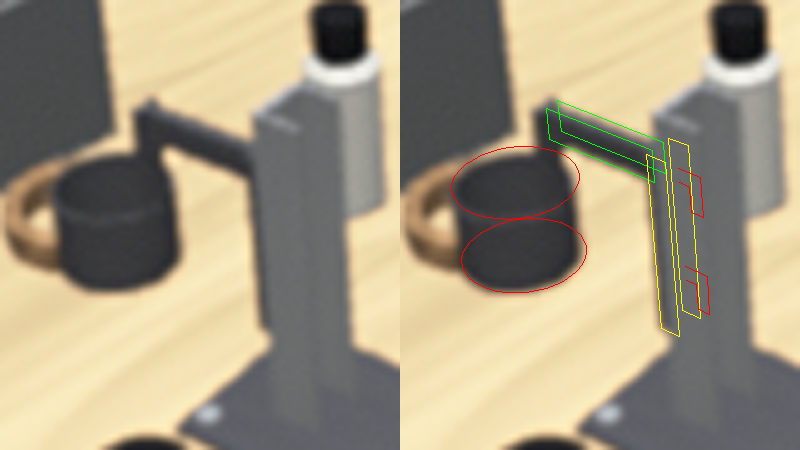

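Call:
move_arm:
  commands:
    - [[1,-4,10],[0,1,0],91.8]
    - [[0,0,20],[0,0,0],91.8]
    - [[0,0,25],[0,0,0],91.8]
    - [[0,0,25],[0,0,0],91.8]
    - [[0,0,10],[0,0,0],91.8]
    - [[0,0,0],[0,0,0],91.8]
    - [[0,0,0],[0,0,0],91.8]

```text
clock: 36.4
eef_pos: [0.617, 0.0801, 0.1942]
orientation: [0.999, 0.038, 0.002, -0.001]
ft_force: [-0.5, 0.4, 0.6]
opening: 0.0918
```

Run:
```python
from plan import *
plan([.6155,.0725,.089],4,1,91.8)
s=snap('side');crop(s,150,110,250,220,5,'s31')
```

```text
total tool mm [ -2.5   7.6 105.1] turn [-0.11 -0.24  0.4 ] F [-0.5  0.4  0.6] t 36.4 op 0.0918
[[[-2.5, 7.6, 105.1], [-0.11, -0.24, 0.4], 91.8]]
```

View pics/s31.png

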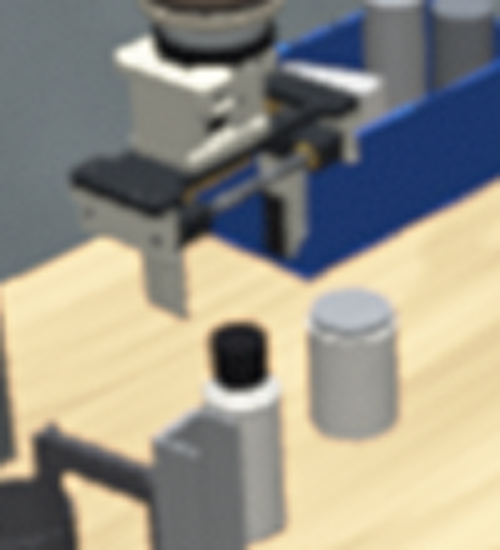

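Call:
move_arm:
  commands:
    - [[-2,7,0],[0,0,0],91.8]
    - [[0,0,12],[0,0,0],91.8]
    - [[0,0,20],[0,0,0],91.8]
    - [[0,0,20],[0,0,0],91.8]
    - [[0,0,20],[0,0,0],91.8]
    - [[0,0,12],[0,0,0],91.8]
    - [[0,0,6],[0,0,0],91.8]
    - [[0,0,0],[0,0,0],91.8]
    - [[0,0,0],[0,0,0],91.8]

```text
clock: 37.35
eef_pos: [0.6198, 0.0714, 0.1043]
orientation: [0.999, 0.037, 0.007, -0.001]
ft_force: [0.7, 0.3, -0.4]
opening: 0.0917
```

Run:
```python
from plan import *
plan([.6155,.0725,.089],4,1,91.8)
s=snap('side');crop(s,150,110,250,220,5,'s32')
```

```text
total tool mm [-4.4 -1.3 15.3] turn [-0.13 -0.81  0.25] F [ 0.7  0.3 -0.4] t 37.35 op 0.0917
[[[-4.4, -1.3, 15.3], [-0.13, -0.81, 0.25], 91.8]]
```

View pics/s32.png

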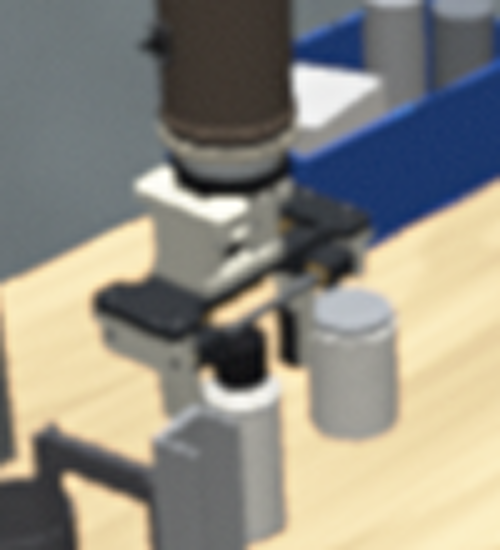

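Call:
move_arm:
  commands:
    - [[-4,-1,8],[-0.1,-0.8,0],91.8]
    - [[-1,0,6],[0,0,0],91.8]
    - [[0,0,0],[0,0,0],91.8]

```text
clock: 37.7
eef_pos: [0.6156, 0.0725, 0.091]
orientation: [0.999, 0.037, 0.001, -0.0]
ft_force: [0.5, -0.3, 0.4]
opening: 0.0917
```

Run:
```python
from plan import *
plan([.6155,.0725,.089],4,1,91.8)
```

```text
total tool mm [-0.1 -0.   2. ] turn [-0.04 -0.13  0.25] F [ 0.5 -0.3  0.4] t 37.7 op 0.0917
[[[-0.1, -0.0, 2.0], [-0.04, -0.13, 0.25], 91.8]]
```

Grip, then lift well clear (base above the strut this time).

Call:
move_arm:
  commands:
    - [[0,0,1],[0,0,0],80]
    - [[0,0,0],[0,0,0],70]
    - [[0,0,0],[0,0,0],60]
    - [[0,0,0],[0,0,0],50]
    - [[0,0,0],[0,0,0],45]
    - [[0,0,0],[0,0,0],40]
    - [[0,0,0],[0,0,0],40]
    - [[0,0,0],[0,0,0],40]
    - [[0,0,0],[0,0,0],40]
  newtons: 35

```text
clock: 38.6
eef_pos: [0.6159, 0.0722, 0.0904]
orientation: [0.999, 0.037, 0.001, -0.0]
ft_force: [0.5, -0.8, 0.7]
opening: 0.0513
```

Call:
move_arm:
  commands:
    - [[0,0,-4],[0,0,0],40]
    - [[0,0,-15],[0,0,0],40]
    - [[0,0,-25],[0,0,0],40]
    - [[0,0,-30],[0,0,0],40]
    - [[0,0,-30],[0,0,0],40]
    - [[0,0,-30],[0,0,0],40]
    - [[0,0,-30],[0,0,0],40]
    - [[0,0,-30],[0,0,0],40]
    - [[0,0,-20],[0,0,0],40]
    - [[0,0,-10],[0,0,0],40]
    - [[0,0,0],[0,0,0],40]
    - [[0,0,0],[0,0,0],40]

```text
clock: 39.8
eef_pos: [0.6122, 0.0729, 0.3317]
orientation: [0.999, 0.038, 0.002, -0.001]
ft_force: [0.3, -0.5, -2.6]
opening: 0.0514
```

Run:
```python
from plan import *
plan([.63,.262,.32],8.1,12,40)
s=snap('side');crop(s,130,60,240,190,4,'s33')
```

```text
total tool mm [  32.1 -187.2   12.2] turn [-0.1  -0.18 -3.73] F [ 0.3 -0.5 -2.6] t 39.8 op 0.0514
[[[2.7, -15.6, 1.0], [-0.01, -0.02, -0.31], 40], [[2.8, -15.6, 1.0], [-0.01, -0.02, -0.31], 40], [[2.8, -15.6, 1.0], [-0.01, -0.02, -0.31], 40], [[2.9, -15.6, 1.0], [-0.01, -0.02, -0.31], 40], [[3.0, -15.5, 1.0], [-0.01, -0.02, -0.31], 40], [[3.1, -15.5, 1.0], [-0.01, -0.02, -0.31], 40], [[3.2, -15.5, 1.0], [-0.01, -0.02, -0.31], 40], [[3.3, -15.5, 1.0], [-0.01, -0.02, -0.31], 40], [[3.4, -15.5, 1.0], [-0.01, -0.02, -0.31], 40], [[3.4, -15.5, 1.0], [-0.01, -0.02, -0.31], 40], [[3.5, -15.4, 1.0], [-0.01, -0.02, -0.31], 40], [[3.6, -15.4, 1.0], [-0.01, -0.02, -0.31], 40]]
```

View pics/s33.png

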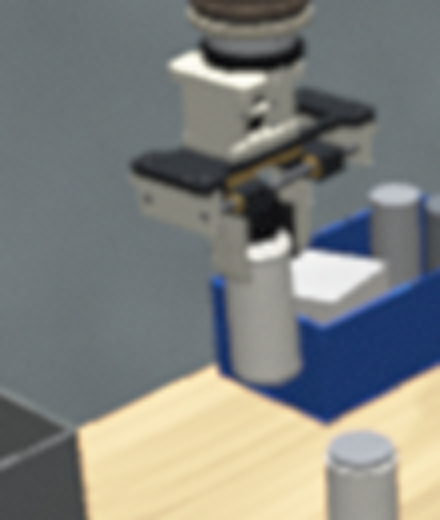

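Call:
move_arm:
  commands:
    - [[2,-7,0],[0,0,0],40]
    - [[3,-14,0],[0,0,-0.3],40]
    - [[3,-16,0],[0,0,-0.3],40]
    - [[3,-16,0],[0,0,-0.3],40]
    - [[3,-16,0],[0,0,-0.3],40]
    - [[4,-16,0],[0,0,-0.3],40]
    - [[4,-16,0],[0,0,-0.3],40]
    - [[4,-16,0],[0,0,-0.3],40]
    - [[4,-16,0],[0,0,-0.3],40]
    - [[4,-16,0],[0,0,-0.3],40]
    - [[4,-16,0],[0,0,-0.3],40]
    - [[4,-10,0],[0,0,-0.3],40]
    - [[2,-5,0],[0,0,0],40]
    - [[0,0,0],[0,0,0],40]
    - [[0,0,0],[0,0,0],40]

```text
clock: 41.35
eef_pos: [0.6369, 0.2762, 0.3262]
orientation: [0.997, 0.072, -0.003, -0.001]
ft_force: [0.5, -0.9, -2.5]
opening: 0.0513
```

Run:
```python
from plan import *
plan([.6195,.262,.28],8.1,1,40)
from cc import *
view('v9',(100,70,215,270),k=4,tz=.0904)
```

```text
total tool mm [-19.   11.7  46.3] turn [-0.15  0.31  0.1 ] F [ 0.5 -0.9 -2.5] t 41.35 op 0.0513
[[[-19.0, 11.7, 46.3], [-0.15, 0.31, 0.1], 40]]
```

View pics/v9.png

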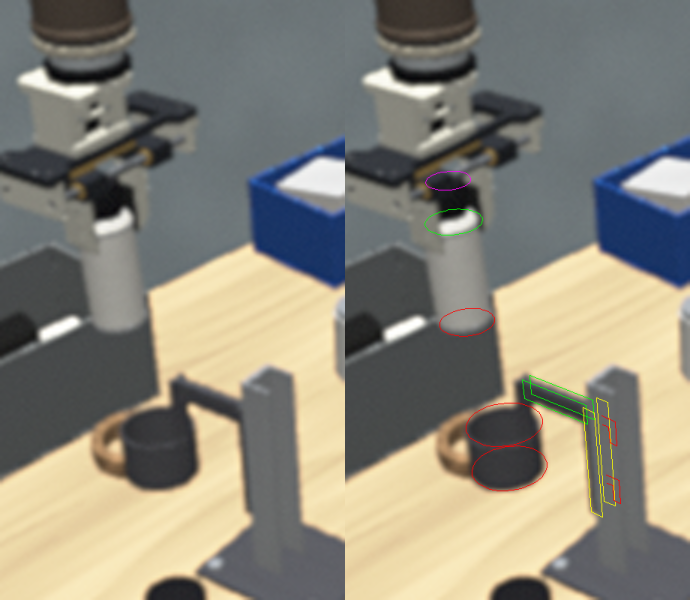

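Call:
move_arm:
  commands:
    - [[-9,6,0],[0,0,0],40]
    - [[-9,5,5],[0,0.3,0],40]
    - [[0,0,10],[0,0,0],40]
    - [[0,0,10],[0,0,0],40]
    - [[0,0,0],[0,0,0],40]
    - [[0,0,0],[0,0,0],40]

```text
clock: 42.0
eef_pos: [0.6219, 0.2582, 0.2998]
orientation: [0.998, 0.069, 0.0, -0.0]
ft_force: [-0.0, 0.7, -2.2]
opening: 0.0515
```

Run:
```python
from plan import *
plan([.6195,.262,.28],8.1,1,40)
from cc import *
view('v10',(120,90,215,260),k=4,tz=.0904)
```

```text
total tool mm [-1.8 -4.1 19.8] turn [-0.04 -0.03 -0.24] F [-0.   0.7 -2.2] t 42.0 op 0.0515
[[[-1.8, -4.1, 19.8], [-0.04, -0.03, -0.24], 40]]
```

View pics/v10.png

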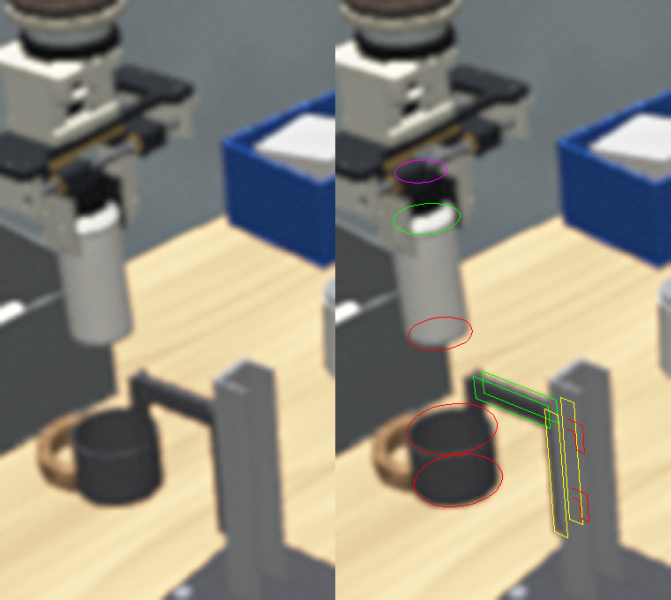

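Call:
move_arm:
  commands:
    - [[0,-3.5,3],[0,0,-0.2],40]
    - [[0,0,8],[0,0,0],40]
    - [[0,0,10],[0,0,0],40]
    - [[0,0,8],[0,0,0],40]
    - [[0,0,0],[0,0,0],40]
    - [[0,0,0],[0,0,0],40]

```text
clock: 42.65
eef_pos: [0.6214, 0.2629, 0.2676]
orientation: [0.997, 0.071, -0.0, -0.0]
ft_force: [0.2, -0.9, -2.3]
opening: 0.051
```

Run:
```python
from plan import *
plan([.6215,.262,.156],8.1,1,40)
from cc import *
view('v11',(120,100,215,250),k=5,tz=.0904)
```

```text
total tool mm [  0.    1.  111.6] turn [-0.06  0.02  0.04] F [ 0.2 -0.9 -2.3] t 42.65 op 0.051
[[[0.0, 1.0, 111.6], [-0.06, 0.02, 0.04], 40]]
```

View pics/v11.png

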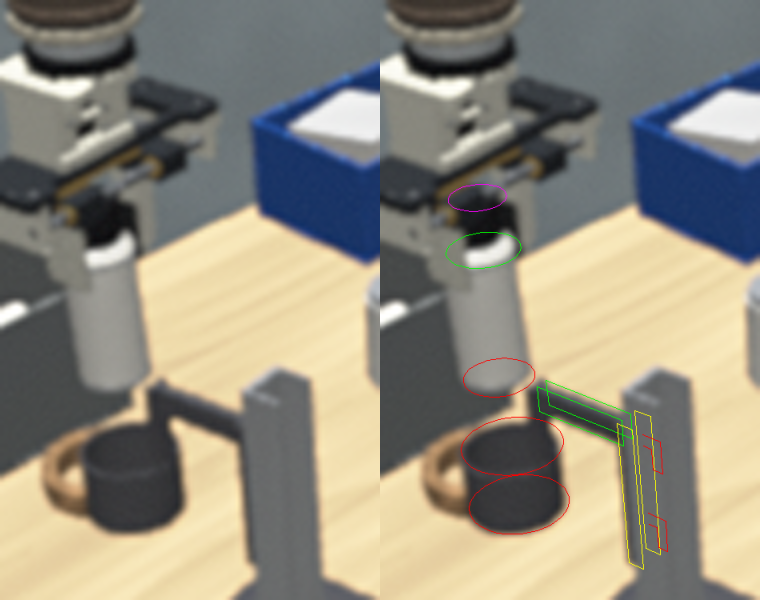

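Call:
move_arm:
  commands:
    - [[0,0,10],[0,0,0],40]
    - [[0,0,12],[0,0,0],40]
    - [[0,0,12],[0,0,0],40]
    - [[0,0,8],[0,0,0],40]
    - [[0,0,0],[0,0,0],40]

```text
clock: 43.2
eef_pos: [0.6213, 0.2626, 0.2217]
orientation: [0.997, 0.071, -0.0, -0.0]
ft_force: [-0.0, 0.3, -3.0]
opening: 0.0511
```

Run:
```python
from plan import *
plan([.6215,.262,.156],8.1,1,40)
from cc import *
view('v12',(120,100,215,250),k=5,tz=.0904)
```

```text
total tool mm [ 0.1  0.7 65.7] turn [-0.04  0.03  0.02] F [-0.   0.3 -3. ] t 43.2 op 0.0511
[[[0.1, 0.7, 65.7], [-0.04, 0.03, 0.02], 40]]
```

View pics/v12.png

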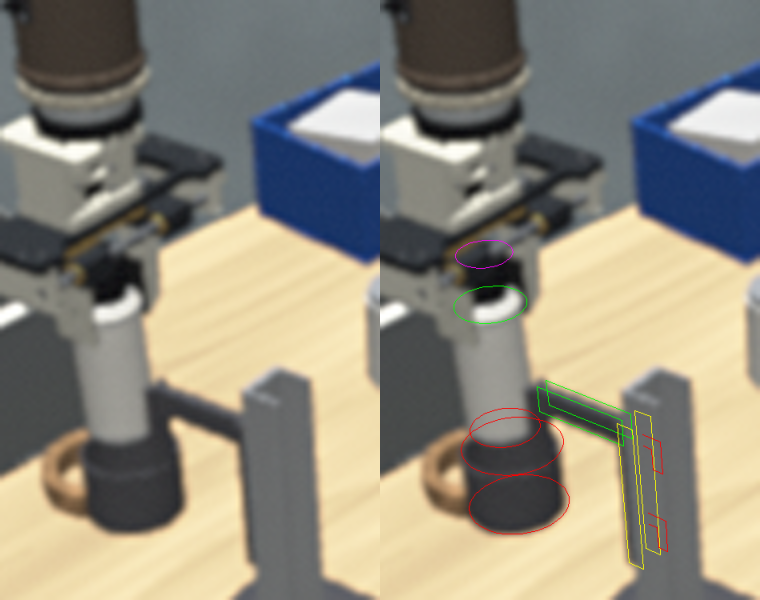

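Call:
move_arm:
  commands:
    - [[0,0,10],[0,0,0],40]
    - [[0,0,12],[0,0,0],40]
    - [[0,0,12],[0,0,0],40]
    - [[0,0,10],[0,0,0],40]
    - [[0,0,0],[0,0,0],40]

```text
clock: 43.75
eef_pos: [0.6217, 0.263, 0.1748]
orientation: [0.997, 0.071, 0.0, -0.001]
ft_force: [-0.9, -0.7, -2.0]
opening: 0.0509
```

Call:
move_arm:
  commands:
    - [[0,0,8],[0,0,0],40]
    - [[0,0,6],[0,0,0],40]
    - [[0,0,3],[0,0,0],40]
    - [[0,0,0],[0,0,0],40]

```text
clock: 44.15
eef_pos: [0.622, 0.2631, 0.1564]
orientation: [0.997, 0.071, 0.001, -0.001]
ft_force: [0.7, 0.3, -2.1]
opening: 0.0509
```

Call:
move_arm:
  commands:
    - [[0,0,2],[0,0,0],40]
    - [[0,0,0],[0,0,0],40]

```text
clock: 44.35
eef_pos: [0.6223, 0.2633, 0.1548]
orientation: [0.997, 0.071, 0.001, -0.001]
ft_force: [-0.2, 0.5, -2.0]
opening: 0.0511
```

Run:
```python
from plan import *
plan([.6215,.262,.156],8.1,1,40)
from cc import *
view('v13',(120,120,215,250),k=5,tz=.0904)
```

```text
total tool mm [-1.   1.2 -1.2] turn [-0.1  -0.12  0.02] F [-0.2  0.5 -2. ] t 44.35 op 0.0511
[[[-1.0, 1.2, -1.2], [-0.1, -0.12, 0.02], 40]]
```

View pics/v13.png

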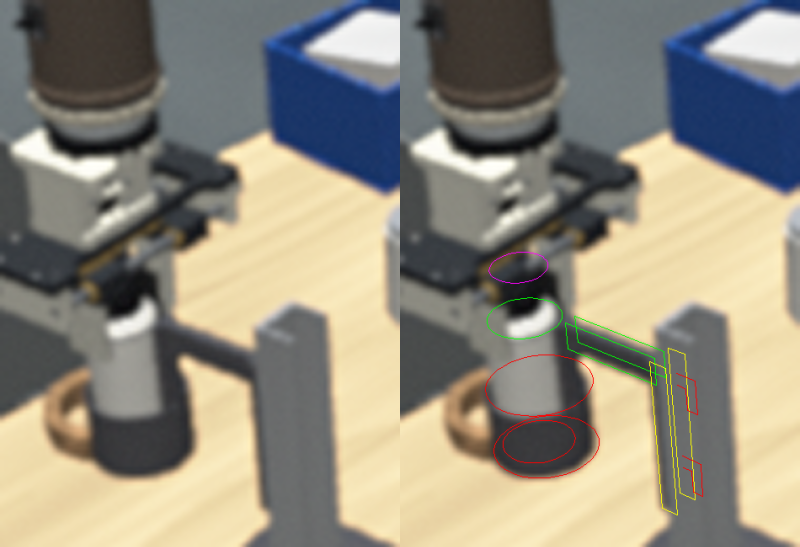

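Call:
move_arm:
  commands:
    - [[0,0,2],[0,0,0],40]
    - [[0,0,0],[0,0,0],40]

```text
clock: 44.6
eef_pos: [0.6229, 0.2638, 0.154]
orientation: [0.997, 0.071, 0.002, -0.001]
ft_force: [-0.4, 0.9, -0.7]
opening: 0.0511
```

Call:
move_arm:
  commands:
    - [[0,0,2],[0,0,0],40]

```text
clock: 44.7
eef_pos: [0.6231, 0.2642, 0.1529]
orientation: [0.997, 0.071, 0.002, -0.002]
ft_force: [-1.3, -0.8, 6.1]
opening: 0.0514
```

Call:
move_arm:
  commands:
    - [[-0.5,0.5,-0.5],[0,0,0],40]
    - [[0,0,0],[0,0,0],53]
    - [[0,0,0],[0,0,0],58]
    - [[0,0,0],[0,0,0],66]
    - [[0,0,0],[0,0,0],76]
    - [[0,0,0],[0,0,0],80]
  newtons: 10

```text
clock: 45.3
eef_pos: [0.6231, 0.2634, 0.1533]
orientation: [0.997, 0.071, 0.003, -0.002]
ft_force: [-0.6, 0.1, -0.7]
opening: 0.0773
```

Run:
```python
from plan import *
plan([.6215,.262,.156],8.1,1,40)
from cc import *
view('v14',(120,120,215,250),k=5,tz=.0904)
```

```text
total tool mm [-1.8  1.2 -2.7] turn [-0.18 -0.34  0.01] F [-0.6  0.1 -0.7] t 45.3 op 0.0773
[[[-1.8, 1.2, -2.7], [-0.18, -0.34, 0.01], 40]]
```

View pics/v14.png

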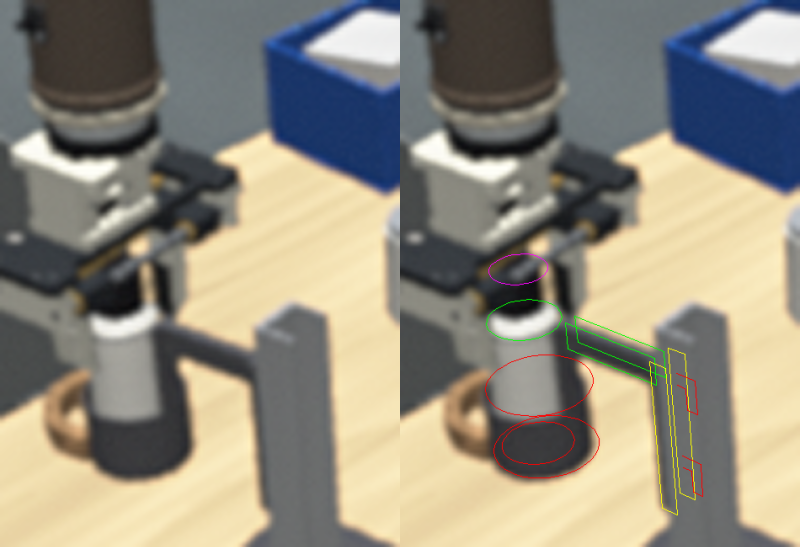

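Released and standing. Withdraw straight up, then aside for a clear look.

Call:
move_arm:
  commands:
    - [[0,0,-8],[0,0,0],80]
    - [[0,0,-20],[0,0,0],80]
    - [[0,0,-30],[0,0,0],80]
    - [[0,0,-30],[0,0,0],80]
    - [[0,0,-30],[0,0,0],80]
    - [[0,0,-20],[0,0,0],80]
    - [[0,10,0],[0,0,0],80]
    - [[0,20,0],[0,0,0],80]
    - [[0,25,0],[0,0,0],80]
    - [[0,25,0],[0,0,0],80]
    - [[0,25,0],[0,0,0],80]
    - [[0,25,0],[0,0,0],80]
    - [[0,25,0],[0,0,0],80]
    - [[0,25,0],[0,0,0],80]
    - [[0,15,0],[0,0,0],80]
    - [[0,5,0],[0,0,0],80]
    - [[0,0,0],[0,0,0],80]

```text
clock: 47.05
eef_pos: [0.6487, 0.053, 0.2948]
orientation: [0.997, 0.071, 0.0, -0.001]
ft_force: [0.0, 0.4, -0.2]
opening: 0.0797
```

Run:
```python
from cc import *
ovh('f1','top',(130,115,200,215),k=5,so=np.array([-.0009,0,-.0011]))
ovh('f2','side',(125,150,210,265),k=4)
snap('side','fs');snap('top','ft')
```

```text
(no output)
```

View pics/f1.png

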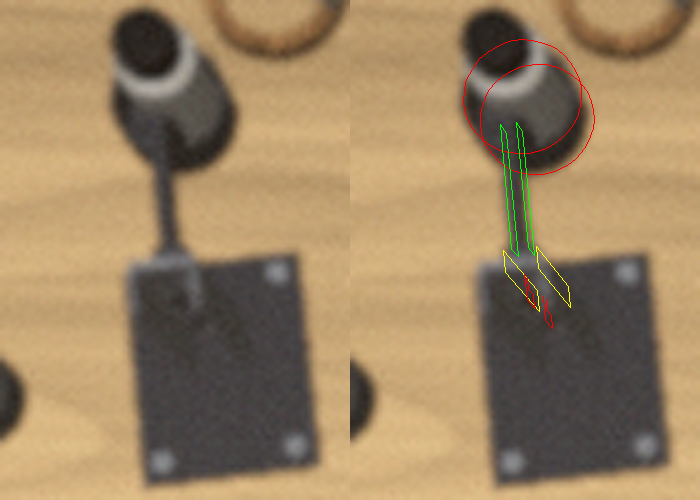

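View pics/f2.png

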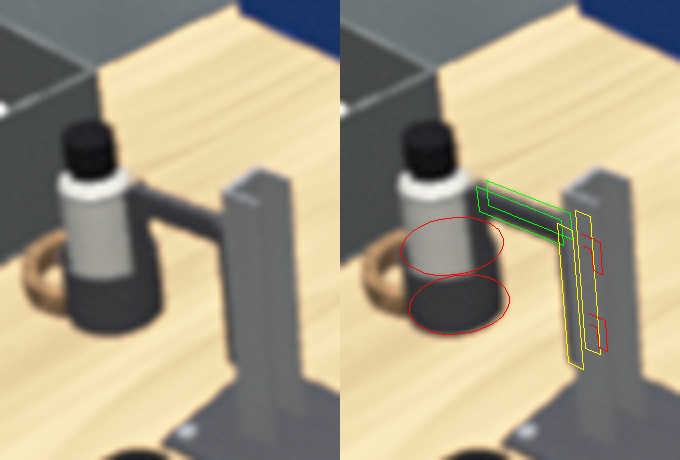

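View pics/ft.png

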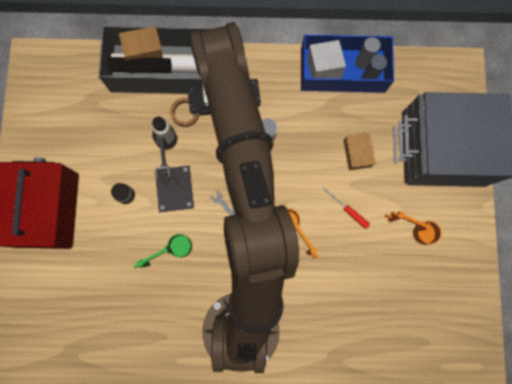

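```bash
python3 -c "
from station import hand_in
print(hand_in())"
```

```text
the job is handed in; nothing more can be done
None
```

The dark bracket is hanging on the upright with both claws in the two upper slots. The spray can stands upright and free in its cup. I handed the job in at about 47 s on the robot's clock.

**What did not go cleanly:**
- **Collision:** on the first carry, the can struck the bracket's strut with about 16 N sideways, because I had not lifted it high enough. This turned the bracket about 7°.
- **Repair:** I stood the can on a free spot on the bench and turned the bracket back by its bar. I pressed it down again with 16 N and it did not move. Then I picked the can up again and placed it in the cup.
- **Press force:** during the first press, the wrist force briefly reached about 50 N against the end stop, more than the 12–20 N advised. The load went through the fingertips gripping the bar. I don't know whether it counts against the 40 N limit on the arm or the gripper's body.

**Last checks:**
- **Bracket:** it matches the predicted home position in both cameras to about 2 mm. The last yaw measurement, taken after straightening and before the can went in, was about 1.5° off. That is roughly the measuring error.
- **Can:** it was upright in the cup, with the gripper open and clear of it.
- **Other things on the bench:** those in view looked unmoved. The arm hid part of the tin, the wrench and the near orange bracket in the final top picture, and I did not measure them separately.

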